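# Clamp a sample cylinder to the click of the torque wrench

### The arm

A 7-joint arm with a two-finger parallel gripper is mounted at the origin on the work surface. World frame = base frame: x ahead of the robot, y to its left, z up, the work surface at z = 0. Lengths are in mm, angles in degrees, forces in N, time in s.
With the tool pointing down it reaches from about 375 to 925 mm from the base axis. Payload 3.1 kg.
Tool frame: the origin (TCP) lies at the very end of the fingers, on their centre line; the grasp point (between the pads) lies 19 mm behind it; z points along the fingers, y is the direction in which the jaws open and shut (so a half turn about z gives the same grasp; the last joint's range is limited). The gripper opens to 85 mm and grips with 20 to 120 N. Pads are 22 mm wide; open, the fingers measure 114 mm over their backs; the gripper's body (76 mm by 85 mm) begins 54 mm behind the grasp point. The pads swing forward as they close: fully open they stand 13 mm farther back than shut.
Start: joints at [-81.578, 21.939, 2.515, 91.553, -1.026, 66.532, -2.859], TCP at [157.512, 630.629, 231.269] pointing down, gripper open.
Joint ranges: [-149.38, 149.38], [-23.57, 123.04], [-84.95, 90], [0, 143.3], [-89.99, 269.99], [3.08, 112.72], [-163.45, 163.45]. Speed limits (degrees/s): [159.86, 159.86, 180, 180, 180, 180, 180].

### API

Orientations are given as a 3x3 rotation matrix whose columns are the frame's x, y, z axes.
In Python, from bench import robot gives the robot as it stands.
- The arm moves only by the tool jog_arm, never from a script. Its argument "targets" is one flat list of numbers, 7 for each row, row after row: the shift along the tool's x, y, z in cm, then the turn, a rotation vector about the tool's x, y, z in rad, then the opening, from 0 (shut) to 1 (fully open). In form: [tx, ty, tz, wx, wy, wz, fingers, tx, ty, tz, wx, wy, wz, fingers, ...]. A call has exactly 8 rows; each row shifts and turns the commanded pose from where the row before left it, along the tool's axes as they then stand; what a row does not reach is not made up. A row lasts 1/12 s, in which the tool goes at most 41.7 mm and 7.16 degrees, less where a joint would pass 70% of its speed; a pose out of reach is approached as far as the arm can. A call with a gripper value outside its range is refused whole. The fingers move at their own pace and stop on an object; the grip force is fixed at half the most. Time passes only in rows, so rows that do not move let the fingers close, or fill a call up. It gives the time, the measured TCP pose, the force and the opening at its end, in the units of the state.
- robot.read_state(): the state, without advancing time (a new reading comes with each control period).
- robot.camera(name): name is "scene" or "top" or "wrist"; returns the picture (420x560x3 uint8, red, green, blue); there is no depth.
- robot.calibration(name): a dict with "fx", "fy", "cx", "cy" (pixels), "cam_to_world" (4x4, takes a point from camera to world coordinates). Camera axes: x right, y up, looking along -z (the intrinsics and any distortion apply to the point x, -y, -z); pixel columns grow to the right and rows downward; lengths in mm; the calibration is good to about 2 mm. A picture is of the moment at which its call begins: read the wrist's pose just before it. calibration takes no time and is no camera call; for the wrist camera it gives the pose at the moment of the call.
- robot.job_done(): hands the job in, once; it reports no verdict.
Trained networks look in the newest picture that a camera, given by its name, has taken for a name from the list of things; names that differ only in an ending like _2 or _b are one class to them, and where a whole thing is asked for, a point or a joint stands for the part that bears it (a point fixed in the world has none). Each returns a list of dicts, best first, with "score" (0 to 1); they miss things now and then, are a little off and sometimes report something else, mostly with a low value. They report only what shows in the picture. A call takes as long as a camera call. They do not tell look-alikes from the thing itself.
- robot.look_for(camera, thing): "point" ([x, y, z] in mm, in the coordinates of the camera as it stood for that picture, good to about 4 mm: the middle of the surface that is visible of it).
- robot.spot_point(camera, thing): "point" ([x, y, z] in mm, in the coordinates of the camera as it stood for that picture, good to about 4 mm: a listed point, or the origin of a listed thing).
The state is a dict: "clock": time; "qpos": joint angles; "joint_vel": joint speeds; "joint_torque": joint torques, N m; "tool_pos": TCP position; "eef_rot": TCP orientation; "ft_force": force on the tool from outside, world axes, zero at the start; "wrist_torque": the same for the moment, N m; "grip_width": finger opening in mm.
Only numpy, scipy, OpenCV 4.12 (cv2) and the standard library are available. Lean on these libraries where they do the work, as an engineer would, in place of code of your own. Each camera call takes 0.05 s, during which the arm holds its last target.

### The job

Take the steel sample cylinder from its low blue rest and lay it lengthwise in the sloping cradle of the clamping station, its lower end close to the end stop, keeping hold of it until it lies in both V supports. Then clamp it: swing the yellow handle of the click wrench clockwise (seen from above) until the wrench breaks over with a click, stop at once so that the clamp is not over-tightened, and let go of the handle. Leave the tube rack, the bottle and the tip box where they stand.

Things in the scene. Friction and masses are not known exactly. Their poses are not given: they have to be found in the camera images.
- cylinder: opaque steel sample cylinder with green end bands, 40 mm diameter, 150 mm long, 0.3 to 0.55 kg, both ends alike. Origin at its middle, on its axis; x runs along it. It starts level in the two V supports of the rest, its axis 42 mm above the bench; its middle 80 mm are free on both sides for the fingers
- rest: low blue base plate (150 x 56 x 6 mm) with two white V supports at x = -50 and +50 mm, fixed; origin at the centre of its underside, x along the cylinder that lies on it
- cradle: sloping cradle of the white station, fixed. Origin: middle of the cylinder when it lies in the Vs against the stop, 105 mm above the bench. x: up the slope along the seated cylinder, 30 deg above level, towards the robot's right; z: square to the slope, up. Two white V supports, 16 mm wide, at x = -52 and 52 mm, 45 deg sides, 52 mm open at the top; between them room for fingers to 40 mm under the axis
- station: the white clamping station that carries the cradle, fixed; origin on the bench straight below the cradle's origin, x level up-slope. Aluminium stop plate at the cradle's lower end: face at cradle x = -75 mm, reaching 10 mm above the axis. Drive housing at the upper end: 70 x 70 mm, 210 mm high, centre at x = 167 mm, the wrench on top
- pad: black rubber pad, 28 mm diameter, on the ram that comes out of the housing down the cradle's axis onto the cylinder's upper end; its face is 86 mm along x from this origin. At the start it stands 11 to 26 mm clear of a cylinder at the stop; it closes in 50 mm per radian of wrench turn, meets the cylinder shortly before the click and presses it (spring, 0.7 N/mm) to the stop
- spindle (a point): centre of the wrench's round head on the vertical spindle on the housing, 252 mm above the bench; axes as grip. The wrench stays on it. It must swing 0.4 to 0.8 rad (differs from case to case) to the click. It takes 3 to 8 N at the grip to start, rising to 10 to 12.5 N (1.8 N m) at the click. The clamp stays where it is left
- grip (a point): middle of the yellow round grip of the click wrench (24 mm diameter, 92 mm long, level), 145 mm from the spindle axis, 252 mm above the bench, in free space. x points outwards along the handle, z up. At the start the handle points away from the robot; tightening is clockwise seen from above: the grip moves to the robot's right
- click (a joint): bend between the wrench's head and handle, rad. -0.06 at rest; flexes to 0 as the pull grows to the set torque of 1.8 N m; then the handle snaps over by itself, the pull at the grip dropping from about 11 to 4 N. Its free play ends at 0.09 rad (13 mm at the grip). Above 0.03 it has clicked. Pulled on, it tightens the clamp further. Springs back to -0.06 when let go
- post (a joint): elastic twist of the post under the spindle, rad, proportional to the torque put on the clamp: 0.05 rad per N m; 0.09 at the click. Above 0.105 (2.1 N m) the clamp is over-tightened, about 0.15 rad (22 mm at the grip) of pulling on past the click
- tube_rack: orange tube rack with white-capped tubes, 95 x 165 mm, 92 mm high, loose; origin at the centre of its underside. Leave it alone
- bottle: amber bottle with a white cap, 70 mm diameter, 160 mm high, loose; origin at the centre of its underside. Leave it alone
- tip_box: white box with a blue lid, 87 x 127 mm, 67 mm high, loose; origin at the centre of its underside. Leave it alone
Not all that is in view belongs to the job. There is more than one size of the cylinder; the job needs the middle-sized.

How it is judged:
By the outcome, as a careful person would: the job done as asked, in the order asked, and still so for the second after the job is handed in, with the robot touching nothing.
It also fails if it takes over 54 s, if anything falls off the work surface, if the arm or the gripper's body presses on something with over 40 N, if the wrist force passes 120 N, or if a joint passes its speed limit or range.

## Working session

There is one attempt and no reset: what is moved stays moved. The work goes in short steps, Python scripts to look and compute and a tool call to move; the robot and the scene stay as the last step left them, time stands still between calls to the robot, and variables do not carry over. Pictures are saved under pics/ and viewed, and the job is handed in when it is done.

Besides the shell and the picture viewer there is one more tool, called after "Request:" as name(argument=value, ...), one argument or row to a line, values as JSON. jog_arm: Moves the arm, as the interface text tells. Its arguments: {"type":"object","properties":{"targets":{"type":"array","items":{"type":"number"}}},"required":["targets"]}

```bash
ls; mkdir -p pics; cat > h.py <<'E'
import numpy as np, cv2
from bench import robot
def snap(cam,name):
    im=robot.camera(cam); cv2.imwrite(f'pics/{name}.png',im[:,:,::-1]); return im
def c2w(cam,p,C=None):
    C=C or robot.calibration(cam); M=np.array(C['cam_to_world']); return M[:3,:3]@np.array(p)+M[:3,3]
def proj(C,P):
    M=np.linalg.inv(np.array(C['cam_to_world'])); q=M[:3,:3]@np.array(P)+M[:3,3]; x,y,z=q[0],-q[1],-q[2]
    return C['fx']*x/z+C['cx'],C['fy']*y/z+C['cy']
def ray(C,u,v):
    M=np.array(C['cam_to_world']); d=np.array([(u-C['cx'])/C['fx'],-(v-C['cy'])/C['fy'],-1]); return M[:3,3],M[:3,:3]@d
def atz(C,u,v,z):
    o,d=ray(C,u,v); return o+d*(z-o[2])/d[2]
E
python3 - <<'E'
from h import *
s=robot.read_state(); print({k:np.round(v,3).tolist() for k,v in s.items()})
for c in ['scene','top']:
    snap(c,c+'0')
    C=robot.calibration(c); print(C)
    for t in ['cylinder','rest','cradle','spindle','grip','tube_rack','bottle','tip_box','pad','station']:
        for r in robot.spot_point(c,t)[:4]:
            w=c2w(c,r['point'],C); print(c,t,round(r['score'],2),np.round(w,0),np.round(proj(C,w),0))
print(robot.read_state()['clock'])
E
```

```text
pics
{'clock': 0.0, 'qpos': [-81.58, 21.995, 2.512, 91.651, -1.025, 66.53, -2.858], 'joint_vel': [0.088, 0.07, -0.024, 0.044, -0.011, 0.015, 0.028], 'joint_torque': [-0.001, -43.347, 1.024, -24.951, 0.011, 0.011, -0.0], 'tool_pos': [157.285, 629.701, 229.837], 'eef_rot': [[-0.97, 0.242, -0.0], [0.242, 0.97, -0.003], [-0.0, -0.003, -1.0]], 'ft_force': [-0.149, 0.222, 0.063], 'wrist_torque': [-0.003, 0.037, 0.012], 'grip_width': 85.489}
{'fx': 421.9291464674321, 'fy': 421.9291464674321, 'cx': 279.0070997419212, 'cy': 205.31574218732558, 'cam_to_world': array([[-7.58071016e-02, -6.74063754e-01,  7.34772985e-01,
         1.38398680e+03],
       [ 9.97121669e-01, -5.21987901e-02,  5.49878562e-02,
         1.35258354e+02],
       [ 1.28894004e-03,  7.36826535e-01,  6.76080614e-01,
         9.79976748e+02],
       [ 0.00000000e+00,  0.00000000e+00,  0.00000000e+00,
         1.00000000e+00]])}
scene cylinder 0.89 [307. 303.  12.] [352. 204.]
scene cylinder 0.88 [493. 345.  43.] [370. 238.]
scene cylinder 0.76 [469. 531.  20.] [429. 242.]
scene rest 0.57 [482. 339.   0.] [366. 245.]
scene cra
[... 607 characters left out ...]
693835e+01],
       [ 4.62964762e-03,  1.79864212e-01,  9.83680554e-01,
         1.50469102e+03],
       [ 0.00000000e+00,  0.00000000e+00,  0.00000000e+00,
         1.00000000e+00]])}
top cylinder 0.73 [466. 531.  31.] [122. 231.]
top cylinder 0.56 [483. 333.  42.] [188. 225.]
top rest 0.9 [481. 338.  -2.] [189. 228.]
top cradle 0.87 [481.  68. 106.] [277. 223.]
top spindle 0.56 [ 489. -101.  252.] [343. 212.]
top grip 0.71 [ 619. -157.  249.] [364. 163.]
top tube_rack 0.86 [695. 277.   3.] [211. 160.]
top bottle 0.76 [ 413. -381.   -3.] [425. 252.]
top bottle 0.18 [479. 336.  -1.] [189. 228.]
top tip_box 0.92 [ 688. -335.    3.] [407. 163.]
top station 0.88 [485.  71.  -2.] [276. 227.]
1.1
```

View pics/scene0.png

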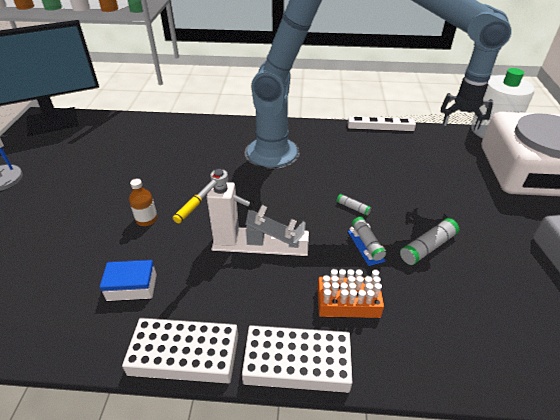

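View pics/top0.png

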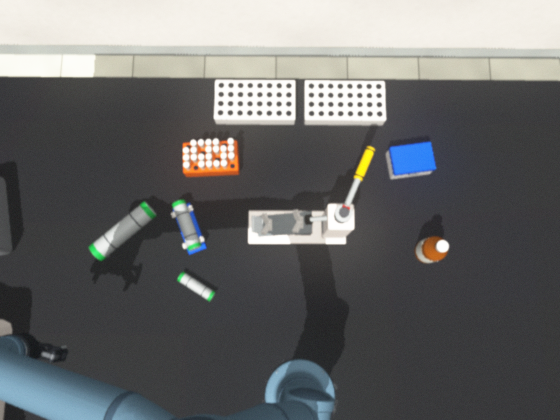

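```bash
python3 - <<'E'
import cv2
a=cv2.imread('pics/scene0.png')[170:300,310:470]; b=cv2.imread('pics/top0.png')[150:290,90:250]
c=cv2.imread('pics/top0.png')[150:290,240:400]
a=cv2.resize(a,(400,325),interpolation=3);b=cv2.resize(b,(400,350),interpolation=3);c=cv2.resize(c,(400,350),interpolation=3)
cv2.imwrite('pics/crop1.png',cv2.hconcat([b,c])); cv2.imwrite('pics/crop0.png',cv2.resize(a,(800,600)))
E
```

```text
(no output)
```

View pics/crop0.png

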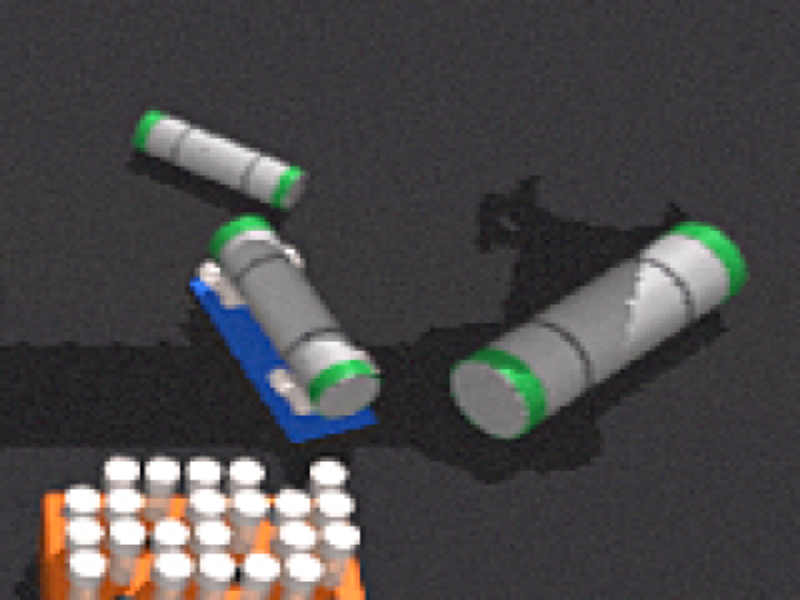

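View pics/crop1.png

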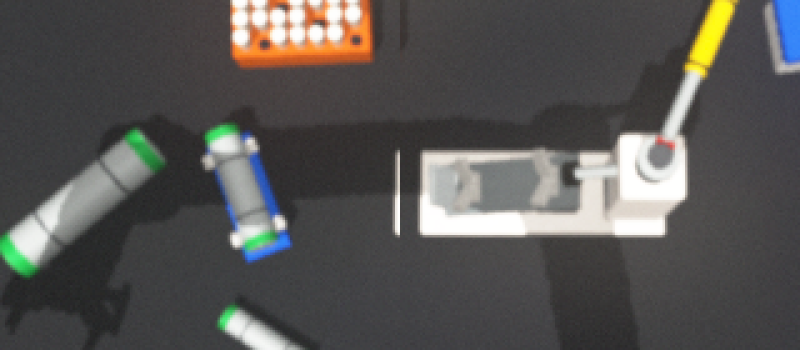

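The picture shows three look-alikes for the cylinder. In the scene image they are a small one at (352,204), one in the blue rest at (370,238), and a thick one at (429,242). I choose the one in the blue rest, because it is middle-sized and lies in the white Vs, and the crop confirms this. The station is at (265,225) and the yellow grip at (186,207).

```bash
cat >> h.py <<'E'
from scipy.spatial.transform import Rotation as Ro
def plan(p1,R1,n,p0=None,R0=None):
    s=robot.read_state(); p=np.array(s['tool_pos'] if p0 is None else p0,float); R=np.array(s['eef_rot'] if R0 is None else R0,float)
    R1=np.array(R1); w=Ro.from_matrix(R.T@R1).as_rotvec(); st=(np.array(p1)-p)/n
    for i in range(n):
        t=R.T@st/10; print(np.round(t,2).tolist(),np.round(w/n,3).tolist(), f'{np.linalg.norm(st):.1f}mm {np.degrees(np.linalg.norm(w/n)):.2f}deg' if i==0 else '')
        R=R@Ro.from_rotvec(w/n).as_matrix()
def frame(yjaw,z):
    z=np.array(z,float);z/=np.linalg.norm(z); y=np.array(yjaw,float); y-=z*(y@z); y/=np.linalg.norm(y); return np.column_stack([np.cross(y,z),y,z])
E
python3 - <<'E'
from h import *
for c,box in [('top',(165,195,215,255)),('scene',(340,210,395,268))]:
    im=cv2.imread(f'pics/{c}0.png'); hsv=cv2.cvtColor(im,cv2.COLOR_BGR2HSV)
    m=((hsv[...,0]>45)&(hsv[...,0]<80)&(hsv[...,1]>120)&(hsv[...,2]>50)).astype(np.uint8)
    C=robot.calibration(c)
    n,l,st,ce=cv2.connectedComponentsWithStats(m)
    for i in range(1,n):
        if st[i,4]>8: print(c,ce[i],st[i],np.round(atz(C,*ce[i],50),0))
# cradle yaw: white base
s=robot.read_state(); print(s['tool_pos'])
y=np.array([-.302,.953,0])
plan([484,337,220],frame(y,[0,0,-1]),16)
print(robot.calibration('wrist'))
E
```

```text
top [177.7254902  202.21568627] [172 199  13   8  51] [550. 364.  50.]
top [146.90625 209.4375 ] [140 201  15  18  96] [528. 454.  50.]
top [ 95.68376068 252.66666667] [ 89 243  16  18 117] [399. 597.  50.]
top [193.54761905 245.64285714] [188 243  13   7  42] [421. 312.  50.]
top [180.         276.12903226] [177 272   8  10  31] [332. 348.  50.]
top [210.90322581 295.38709677] [208 291   7  10  31] [278. 257.  50.]
scene [43.55555556  2.44444444] [42  0  4  6  9] [-1547. -1700.    50.]
scene [134.08888889   7.64444444] [128   0  14  12  45] [-1492. -1049.    50.]
scene [513.19924812  76.53007519] [504  68  20  18 266] [-645. 1131.   50.]
scene [338.47826087 197.56521739] [337 194   5   9  23] [320. 254.  50.]
scene [366.6  209.55] [364 206   6   9  20] [372. 343.  50.]
scene [356.51282051 219.43589744] [352 216  12  10  39] [420. 308.  50.]
scene [453.20833333 223.77777778] [444 218  15  16  72] [416. 607.  50.]
scene [413.25925926 252.40740741] [404 246  15  18  81] [545. 464.  50.]
scene [377.38095238 251.02380952] [372 248  15   9  42] [548. 361.  50.]
[157.51384075 630.63749189 
[... 459 characters left out ...]
3, 0.07] [0.0, -0.0, -0.034] 
[-1.78, -2.09, 0.07] [0.0, -0.0, -0.034] 
[-1.7, -2.15, 0.07] [0.0, -0.0, -0.034] 
[-1.63, -2.21, 0.07] [0.0, -0.0, -0.034] 
[-1.55, -2.26, 0.07] [0.0, -0.0, -0.034] 
[-1.47, -2.32, 0.07] [0.0, -0.0, -0.034] 
{'fx': 330.89990341326916, 'fy': 330.89990341326916, 'cx': 281.39126322385573, 'cy': 209.4255971988241, 'cam_to_world': array([[ 2.42170542e-01, -9.18948825e-01, -3.11265939e-01,
         7.90366125e+01],
       [ 9.70233677e-01,  2.29303903e-01,  7.78866566e-02,
         6.51264313e+02],
       [-1.99356789e-04, -3.20862551e-01,  9.47125749e-01,
         3.74048459e+02],
       [ 0.00000000e+00,  0.00000000e+00,  0.00000000e+00,
         1.00000000e+00]])}
```

Request:
jog_arm(
  targets=[-2.42, -1.3, 0.07, 0, 0, -0.04, 1, -2.37, -1.39, 0.07, 0, 0, -0.04, 1, -2.31, -1.48, 0.07, 0, 0, -0.04, 1, -2.25, -1.58, 0.07, 0, 0, -0.04, 1, -2.19, -1.67, 0.07, 0, 0, -0.04, 1, -2.12, -1.75, 0.07, 0, 0, -0.04, 1, -2.05, -1.83, 0.07, 0, 0, -0.04, 1, -1.97, -1.91, 0.07, 0, 0, -0.04, 1],
)

```text
clock: 1.77
tool_pos: [321.4, 482.2, 225.8]
eef_rot: [[-0.997, -0.077, 0.0], [-0.077, 0.997, 0.0], [-0.0, 0.0, -1.0]]
ft_force: [-0.4, -0.5, 0.7]
grip_width: 85.5
```

Request:
jog_arm(
  targets=[-1.9, -1.98, 0.07, 0, 0, -0.04, 1, -1.82, -2.06, 0.07, 0, 0, -0.04, 1, -1.73, -2.13, 0.07, 0, 0, -0.04, 1, -1.64, -2.2, 0.07, 0, 0, -0.04, 1, -1.56, -2.27, 0.07, 0, 0, -0.04, 1, -1.46, -2.32, 0.07, 0, 0, -0.04, 1, -1.36, -2.38, 0.07, 0, 0, -0.04, 1, -1.27, -2.43, 0.07, 0, 0, -0.04, 1],
)

```text
clock: 2.43
tool_pos: [484.6, 335.2, 220.3]
eef_rot: [[-0.922, -0.387, 0.0], [-0.387, 0.922, 0.0], [-0.0, 0.0, -1.0]]
ft_force: [-0.1, 0.2, -0.0]
grip_width: 85.1
```

```bash
python3 - <<'E'
from h import *
C=robot.calibration('wrist'); snap('wrist','w1'); s=robot.read_state(); print(s['clock'],s['tool_pos'],np.round(s['eef_rot'],3),s['qpos'])
for t in ['cylinder','rest']:
    for r in robot.spot_point('wrist',t)[:3]:
        w=c2w('wrist',r['point'],C); print(t,round(r['score'],2),np.round(w,1),np.round(proj(C,w),0))
im=cv2.imread('pics/w1.png'); hsv=cv2.cvtColor(im,cv2.COLOR_BGR2HSV)
m=((hsv[...,0]>45)&(hsv[...,0]<80)&(hsv[...,1]>120)&(hsv[...,2]>50)).astype(np.uint8)
n,l,st,ce=cv2.connectedComponentsWithStats(m)
for i in range(1,n):
    if st[i,4]>30: print(ce[i],st[i],np.round(atz(C,*ce[i],57),1))
E
```

```text
2.4833 [490.39483656 328.39837711 220.31401677] [[-0.925 -0.379  0.005]
 [-0.379  0.925 -0.004]
 [-0.003 -0.005 -1.   ]] [-46.88344067  16.06549045  10.50930472 101.20118195  -2.87007832
  62.92927583  76.82767486]
cylinder 0.76 [485.  338.3  40.4] [284. 184.]
[368.98630137  32.84931507] [364  27  11  12  73] [335.5 351.   57. ]
[351.30729167  46.28125   ] [342  37  20  20 192] [350.1 342.1  57. ]
[283.53731343 116.19589552] [263 110  43  14 536] [424.  311.7  57. ]
[544.5657277  192.16666667] [524 182  36  23 426] [391.8 570.   57. ]
[554.14975845 223.82608696] [546 213  14  23 207] [414.9 599.1  57. ]
[361.95177665 248.49238579] [350 235  24  29 394] [512.6 435.7  57. ]
[281.24870466 254.88341969] [263 246  38  16 386] [551.1 362.8  57. ]
[370.32055749 274.95121951] [361 265  19  23 287] [536.4 457.8  57. ]
```

View pics/w1.png

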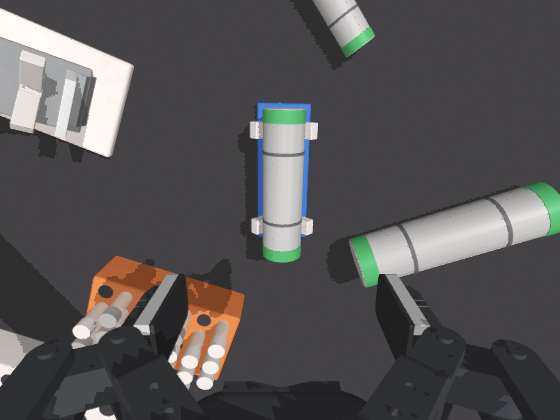

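The wrist picture shows the chosen cylinder upright at column 283, with its green bands at rows 116 and 255. The orange rack is at lower left and the thick cylinder at right.

```bash
cat >> h.py <<'E'
def dead(p,R,rows):
    p=np.array(p,float);R=np.array(R,float)
    for r in np.array(rows).reshape(-1,7):
        p=p+R@r[:3]*10; R=R@Ro.from_rotvec(r[3:6]).as_matrix()
    return p,R
E
python3 - <<'E'
from h import *
R0=np.array([[-0.9703,.2421,0],[.2421,.9703,0],[0,0,-1.]])
s=robot.read_state()
rows=[-2.42, -1.3, 0.07, 0, 0, -0.04, 1, -2.37, -1.39, 0.07, 0, 0, -0.04, 1, -2.31, -1.48, 0.07, 0, 0, -0.04, 1, -2.25, -1.58, 0.07, 0, 0, -0.04, 1, -2.19, -1.67, 0.07, 0, 0, -0.04, 1, -2.12, -1.75, 0.07, 0, 0, -0.04, 1, -2.05, -1.83, 0.07, 0, 0, -0.04, 1, -1.97, -1.91, 0.07, 0, 0, -0.04, 1]+[-1.9, -1.98, 0.07, 0, 0, -0.04, 1, -1.82, -2.06, 0.07, 0, 0, -0.04, 1, -1.73, -2.13, 0.07, 0, 0, -0.04, 1, -1.64, -2.2, 0.07, 0, 0, -0.04, 1, -1.56, -2.27, 0.07, 0, 0, -0.04, 1, -1.46, -2.32, 0.07, 0, 0, -0.04, 1, -1.36, -2.38, 0.07, 0, 0, -0.04, 1, -1.27, -2.43, 0.07, 0, 0, -0.04, 1]
print(dead([157.51,630.63,231.27],R0,rows), s['clock'],s['tool_pos'])
robot.camera('wrist'); print(robot.read_state()['tool_pos'],robot.read_state()['joint_vel'])
E
```

```text
(array([483.7083456 , 336.17828089, 220.07      ]), array([[-0.92285453, -0.38527135,  0.        ],
       [-0.38527135,  0.92285453,  0.        ],
       [ 0.        ,  0.        , -1.        ]])) 2.5833 [486.32877156 332.7359752  220.1954171 ]
[484.4830756  335.03084137 220.1219652 ] [-1.82941744 -0.19943943 -2.76152593  0.15368057 -0.63084074 -0.02135029
 -0.17501666]
```

Request:
jog_arm(
  targets=[-0.1, 0, 3.5, 0, 0, 0.01, 1, -0.1, 0, 3.5, 0, 0, 0, 1, -0.1, 0, 3.5, 0, 0, 0, 1, 0, 0, 3.2, 0, 0, 0, 1, 0, 0, 2.8, 0, 0, 0, 1, 0, 0, 1.9, 0, 0, 0, 1, 0, 0, 1.2, 0, 0, 0, 1, 0, 0, 0.4, 0, 0, 0, 1],
)

```text
clock: 3.3
tool_pos: [483.6, 337.8, 17.7]
eef_rot: [[-0.926, -0.378, -0.004], [-0.378, 0.926, -0.002], [0.004, -0.0, -1.0]]
ft_force: [0.1, -0.3, -0.8]
grip_width: 85.3
```

```bash
python3 - <<'E'
from h import *
s=robot.read_state(); print(s['clock'],s['tool_pos'],s['ft_force']); snap('wrist','w2')
E
```

```text
3.3 [483.63135406 337.82773266  17.68394862] [ 0.09825881 -0.34848148 -0.76338661]
```

View pics/w2.png

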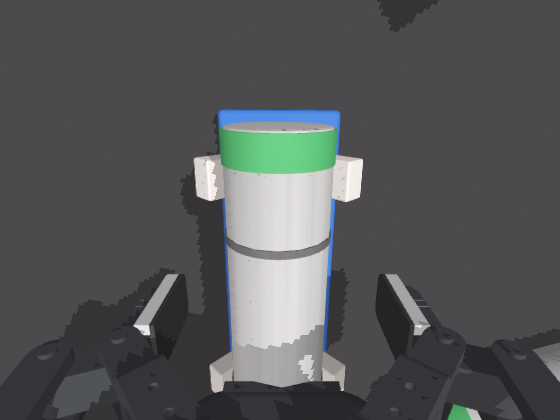

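The cylinder sits centred between the fingers (columns 180 to 380, cylinder at 279), so I close.

Request:
jog_arm(
  targets=[0, 0, 0, 0, 0, 0, 0, 0, 0, 0, 0, 0, 0, 0, 0, 0, 0, 0, 0, 0, 0, 0, 0, 0, 0, 0, 0, 0, 0, 0, 0, 0, 0, 0, 0, 0, 0, 0, 0, 0, 0, 0, 0, 0, 0, 0, 0, 0, 0, 0, 0, 0, 0, 0, 0, 0],
)

```text
clock: 4.02
tool_pos: [487.8, 337.6, 22.1]
eef_rot: [[-0.927, -0.375, 0.002], [-0.375, 0.927, 0.001], [-0.003, 0.0, -1.0]]
ft_force: [-0.3, -0.7, 6.4]
grip_width: 38.8
```

```bash
python3 - <<'E'
from h import *
s=robot.read_state(); print(s['clock'],s['tool_pos'],np.round(s['eef_rot'],3),s['ft_force'],s['wrist_torque'],s['grip_width'],s['joint_vel']); snap('wrist','w3')
E
```

```text
4.0167 [487.77146536 337.6485349   22.08380495] [[-0.927 -0.375  0.002]
 [-0.375  0.927  0.001]
 [-0.003  0.    -1.   ]] [-0.30580754 -0.74739341  6.42913517] [-0.34362162  0.11251892  0.06872829] 38.7734068130007 [ 0.0708533  -0.0415071  -0.02338018  0.00169378 -0.00649867 -0.02101521
  0.0478165 ]
```

View pics/w3.png

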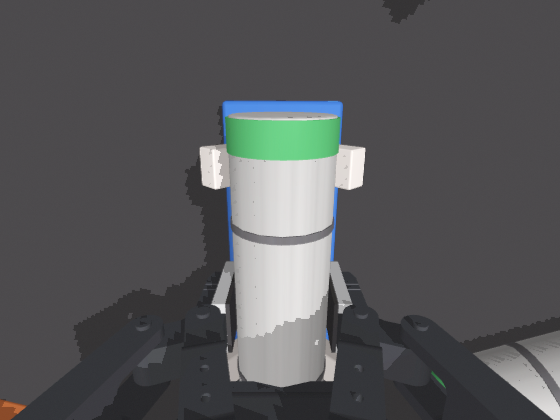

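```bash
python3 - <<'E'
from h import *
C=robot.calibration('wrist'); s=robot.read_state(); R=np.array(s['eef_rot']); p=np.array(s['tool_pos'])
for u,v in [(282,113),(282,122),(282,157),(282,241)]:
    w=atz(C,u,v,62); print(u,v,np.round(R.T@(w-p),1))
for r in robot.spot_point('wrist','cylinder')[:3]: print(r['score'],R.T@(c2w('wrist',r['point'],C)-p))
for r in robot.spot_point('wrist','rest')[:3]: print('rest',r['score'],c2w('wrist',r['point'],C))
print(s['clock'])
E
python3 -c "
import cv2
a=cv2.imread('pics/w3.png')[95:255,210:355]
cv2.imwrite('pics/c3.png',cv2.resize(a,None,fx=3.5,fy=3.5,interpolation=2))"
```

```text
282 113 [ 76.4   0.1 -40.1]
282 122 [ 73.8   0.1 -40.1]
282 157 [ 63.3   0.1 -40.1]
282 241 [ 34.7   0.1 -40. ]
0.64 [  3.11949645   0.61926325 -17.1740749 ]
4.0667
```

View pics/c3.png

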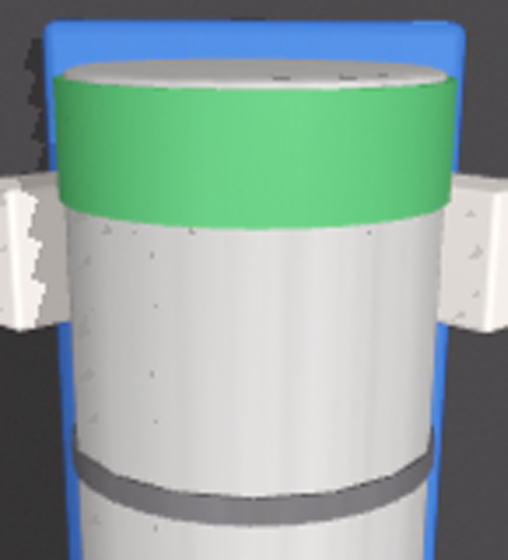

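```bash
python3 - <<'E'
from h import *
im=cv2.imread('pics/top0.png'); g=cv2.cvtColor(im,cv2.COLOR_BGR2GRAY).astype(float); C=robot.calibration('top')
# lower edge of base plate
pts=[]
for u in list(range(252,300,2))+list(range(324,344,2)):
    col=g[235:255,u]; d=np.diff(col); i=np.argmin(d); 
    if 0<i<len(d)-1:
        a,b,c=d[i-1],d[i],d[i+1]; i=i+0.5*(a-c)/(a-2*b+c)
    pts.append(atz(C,u,235+i+0.5,8))
pts=np.array(pts); f=np.polyfit(pts[:,1],pts[:,0],1); print('near edge x=%.1f at y=0 slope %.4f'%(f[1],f[0]), np.std(pts[:,0]-np.polyval(f,pts[:,1])))
R1=frame([1,0,0],[0,-.5,-.866])
R0=robot.read_state()['eef_rot']
plan([485,110,190],R1,21,[487,337.5,110],R0)
E
```

```text
near edge x=433.3 at y=0 slope -0.0059 0.4831534085209467
[0.41, -1.0, -0.38] [0.024, -0.016, 0.091] 11.5mm 5.46deg
[0.32, -1.04, -0.36] [0.024, -0.016, 0.091] 
[0.21, -1.08, -0.34] [0.024, -0.016, 0.091] 
[0.11, -1.1, -0.32] [0.024, -0.016, 0.091] 
[0.0, -1.11, -0.29] [0.024, -0.016, 0.091] 
[-0.1, -1.11, -0.26] [0.024, -0.016, 0.091] 
[-0.21, -1.11, -0.23] [0.024, -0.016, 0.091] 
[-0.31, -1.09, -0.2] [0.024, -0.016, 0.091] 
[-0.41, -1.06, -0.17] [0.024, -0.016, 0.091] 
[-0.51, -1.02, -0.14] [0.024, -0.016, 0.091] 
[-0.6, -0.97, -0.1] [0.024, -0.016, 0.091] 
[-0.69, -0.92, -0.07] [0.024, -0.016, 0.091] 
[-0.77, -0.85, -0.04] [0.024, -0.016, 0.091] 
[-0.84, -0.78, -0.0] [0.024, -0.016, 0.091] 
[-0.91, -0.7, 0.03] [0.024, -0.016, 0.091] 
[-0.97, -0.62, 0.06] [0.024, -0.016, 0.091] 
[-1.02, -0.52, 0.09] [0.024, -0.016, 0.091] 
[-1.06, -0.43, 0.12] [0.024, -0.016, 0.091] 
[-1.09, -0.33, 0.14] [0.024, -0.016, 0.091] 
[-1.11, -0.22, 0.17] [0.024, -0.016, 0.091] 
[-1.13, -0.12, 0.19] [0.024, -0.016, 0.091]
```

Request:
jog_arm(
  targets=[0, 0, -1.5, 0, 0, 0, 0, 0, 0, -3.5, 0, 0, 0, 0, 0, 0, -4.0, 0, 0, 0, 0, 0.41, -1.0, -0.38, 0.024, -0.016, 0.091, 0, 0.32, -1.04, -0.36, 0.024, -0.016, 0.091, 0, 0.21, -1.08, -0.34, 0.024, -0.016, 0.091, 0, 0.11, -1.1, -0.32, 0.024, -0.016, 0.091, 0, 0, -1.11, -0.29, 0.024, -0.016, 0.091, 0],
)

```text
clock: 4.83
tool_pos: [484.6, 281.7, 128.4]
eef_rot: [[-0.992, 0.08, 0.095], [0.07, 0.992, -0.107], [-0.103, -0.099, -0.99]]
ft_force: [0.3, 0.1, -5.1]
grip_width: 38.4
```

Request:
jog_arm(
  targets=[-0.1, -1.11, -0.26, 0.024, -0.016, 0.091, 0, -0.21, -1.11, -0.23, 0.024, -0.016, 0.091, 0, -0.31, -1.09, -0.2, 0.024, -0.016, 0.091, 0, -0.41, -1.06, -0.17, 0.024, -0.016, 0.091, 0, -0.51, -1.02, -0.14, 0.024, -0.016, 0.091, 0, -0.6, -0.97, -0.1, 0.024, -0.016, 0.091, 0, -0.69, -0.92, -0.07, 0.024, -0.016, 0.091, 0, -0.77, -0.85, -0.04, 0.024, -0.016, 0.091, 0],
)

```text
clock: 5.5
tool_pos: [483.9, 195.6, 158.5]
eef_rot: [[-0.665, 0.736, 0.125], [0.675, 0.664, -0.323], [-0.32, -0.131, -0.938]]
ft_force: [-0.1, -0.4, -4.6]
grip_width: 38.3
```

Request:
jog_arm(
  targets=[-0.84, -0.78, 0, 0.024, -0.016, 0.091, 0, -0.91, -0.7, 0.03, 0.024, -0.016, 0.091, 0, -0.97, -0.62, 0.06, 0.024, -0.016, 0.091, 0, -1.02, -0.52, 0.09, 0.024, -0.016, 0.091, 0, -1.06, -0.43, 0.12, 0.024, -0.016, 0.091, 0, -1.09, -0.33, 0.14, 0.024, -0.016, 0.091, 0, -1.11, -0.22, 0.17, 0.024, -0.016, 0.091, 0, -1.13, -0.12, 0.19, 0.024, -0.016, 0.091, 0],
)

```text
clock: 6.17
tool_pos: [483.2, 109.6, 188.2]
eef_rot: [[0.007, 1.0, -0.006], [0.871, -0.009, -0.491], [-0.491, -0.001, -0.871]]
ft_force: [-0.9, 0.4, -4.6]
grip_width: 38.3
```

```bash
python3 - <<'E'
from h import *
s=robot.read_state(); robot.camera('wrist');robot.camera('wrist');robot.camera('wrist')
C=robot.calibration('wrist'); 
s=robot.read_state();snap('wrist','w4'); print(s['clock'],s['tool_pos'],np.round(s['eef_rot'],3),s['ft_force'],s['grip_width'],np.round(s['qpos'],1),np.round(s['joint_vel'],1))
np.savez('w4.npz',p=s['tool_pos'],R=s['eef_rot'],M=C['cam_to_world'])
R=np.array(s['eef_rot']);p=np.array(s['tool_pos'])
for t in ['cradle','station','cylinder','pad','spindle','grip']:
    for r in robot.spot_point('wrist',t)[:2]:
        w=c2w('wrist',r['point'],C); print(t,round(r['score'],2),np.round(w,1),np.round(proj(C,w),0), np.round(R.T@(w-p),1))
E
```

```text
6.3167 [483.98236852 108.99709859 188.46941293] [[ 0.003  1.    -0.004]
 [ 0.871 -0.005 -0.491]
 [-0.491 -0.002 -0.871]] [ 0.54545845  0.09836445 -4.71533092] 38.72538246539009 [-67.7  20.7  41.1 110.8  13.4  68.  -33.7] [-0.4 -0.3 -1.8 -0.2 -0.5 -0.3  0.6]
cylinder 0.91 [483.7 122.9 200.6] [277. 284.] [  6.2  -0.4 -17.4]
```

View pics/w4.png

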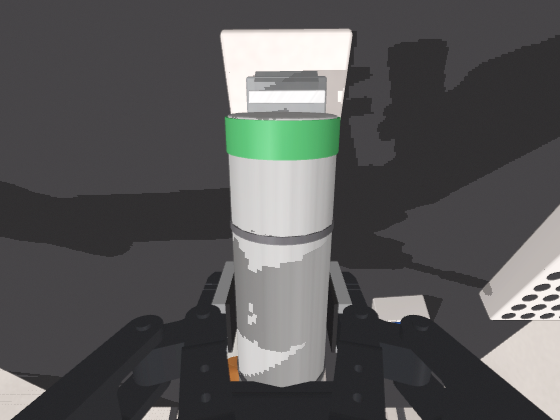

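```bash
python3 - <<'E'
from h import *
C=robot.calibration('wrist'); d=np.load('w4.npz'); C['cam_to_world']=d['M']
for u,v,z in [(221,31,8),(352,31,8),(247,77,76),(327,77,76),(248,91,76),(326,91,76),(248,102,76),(326,102,76)]: print(u,v,np.round(atz(C,u,v,z),1))
T=robot.calibration('top')
im=cv2.imread('pics/top0.png'); g=cv2.cvtColor(im,cv2.COLOR_BGR2GRAY).astype(int)
for u in (254,262,300): print(u,g[204:250,u])
print(g[225,240:262],g[238,240:262],g[238,335:355])
for u,v in [(248,210),(248,244),(347,244)]: print(np.round(atz(T,u,v,8),1))
a=cv2.imread('pics/w4.png')[20:170,200:380]; cv2.imwrite('pics/c4.png',cv2.resize(a,None,fx=4,fy=4,interpolation=2))
b=im[195:260,235:365];cv2.imwrite('pics/c4t.png',cv2.resize(b,None,fx=6,fy=6,interpolation=2))
E
```

```text
221 31 [440.4 156.6   8. ]
352 31 [538.2 156.2   8. ]
247 77 [464.5 154.6  76. ]
327 77 [513.7 154.4  76. ]
248 91 [464.4 145.4  76. ]
326 91 [513.9 145.2  76. ]
248 102 [463.8 137.7  76. ]
326 102 [514.7 137.5  76. ]
254 [ 53  51  50  52  49  70 134 195 226 229 227 211 198 192 189 192 193 192
 193 193 191 191 191 189 193 193 191 198 232 251 254 254 255 255 254 254
 254 254 253 238 142  77  74  71  72  72]
262 [ 53  49  50  53  51  74 133 196 218 208 186 169 167 167 176 190 201 205
 201 187 170 162 165 171 171 173 176 181 173 166 176 197 235 252 254 255
 255 255 254 239 145  78  72  72  77  72]
300 [ 58  58  57  59  57  74 125 160 160 141 139 155 170 181 183 183 184 187
 191 186 183 184 182 176 160 140 130 127 123 116 142 193 227 231 231 232
 233 232 221 173  99  65  58  61  64  60]
[ 51  54  54  53  51  55  57  75 142 211 224 217 207 203 191 187 186 182
 182 183 183 178] [ 72  70  72  69  70  71  74 132 234 254 254 254 255 255 254 254 255 255
 254 254 254 254] [250 251 250 250 250 250 249 250 252 252 229 137  88  82  80  79  80  80
  79  77]
[535.6 156.9   8. ]
[431.5 155.1   8. ]
[ 433.5 -143.7    8. ]
```

View pics/c4.png

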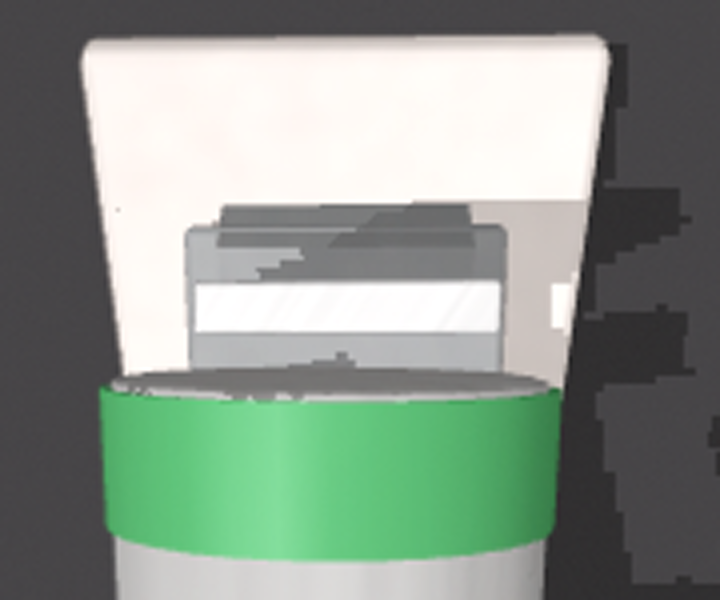

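View pics/c4t.png

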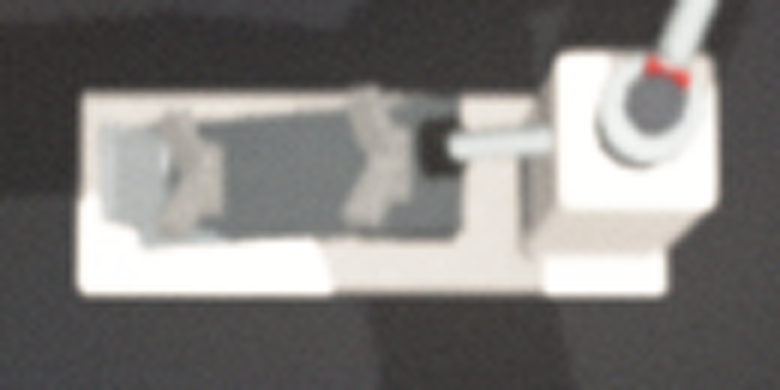

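Request:
jog_arm(
  targets=[0, 0.1, 1.0, 0, -0.01, 0, 0, 0, 0.1, 1.5, 0, 0, 0, 0, 0, 0.1, 1.5, 0, 0, 0, 0, 0, 0.1, 1.3, 0, 0, 0, 0, 0, 0, 0.9, 0, 0, 0, 0, 0, 0, 0.5, 0, 0, 0, 0, 0, 0, 0, 0, 0, 0, 0, 0, 0, 0, 0, 0, 0, 0],
)

```text
clock: 7.33
tool_pos: [488.3, 76.0, 131.1]
eef_rot: [[0.004, 1.0, -0.003], [0.865, -0.005, -0.501], [-0.501, -0.001, -0.865]]
ft_force: [0.1, 0.1, -4.8]
grip_width: 38.1
```

```bash
python3 - <<'E'
from h import *
C=robot.calibration('wrist'); 
s=robot.read_state();snap('wrist','w5'); print(s['clock'],s['tool_pos'],np.round(s['eef_rot'],3),s['ft_force'],s['grip_width'])
np.savez('w5.npz',p=s['tool_pos'],R=s['eef_rot'],M=C['cam_to_world'])
snap('scene','s5');snap('top','t5')
for t in ['cradle','pad','cylinder']:
  for c in ['scene','top']:
    for r in robot.spot_point(c,t)[:4]:
        w=c2w(c,r['point']); print(t,c,round(r['score'],2),np.round(w,1))
a=cv2.imread('pics/w5.png')[0:210,180:400]; cv2.imwrite('pics/c5.png',cv2.resize(a,None,fx=2.8,fy=2.8,interpolation=2))
b=cv2.imread('pics/s5.png')[150:270,170:330]; cv2.imwrite('pics/s5c.png',cv2.resize(b,None,fx=5,fy=5,interpolation=2))
E
```

```text
7.3333 [488.30401681  75.9531612  131.050251  ] [[ 0.004  1.    -0.003]
 [ 0.865 -0.005 -0.501]
 [-0.501 -0.001 -0.865]] [ 0.11541004  0.12365795 -4.82978802] 38.099168559405136
cradle scene 0.94 [488.   68.5 104.4]
cradle top 0.83 [482.5  66.6 105.4]
pad scene 0.59 [ 417.9 -377.    -1.1]
cylinder scene 0.81 [309.1 304.7  13. ]
cylinder scene 0.79 [471.6 533.3  23.4]
cylinder scene 0.69 [491.7  94.8 150.8]
cylinder top 0.9 [468.3 529.4  27.5]
cylinder top 0.63 [488.3  84.2 146.6]
```

View pics/c5.png

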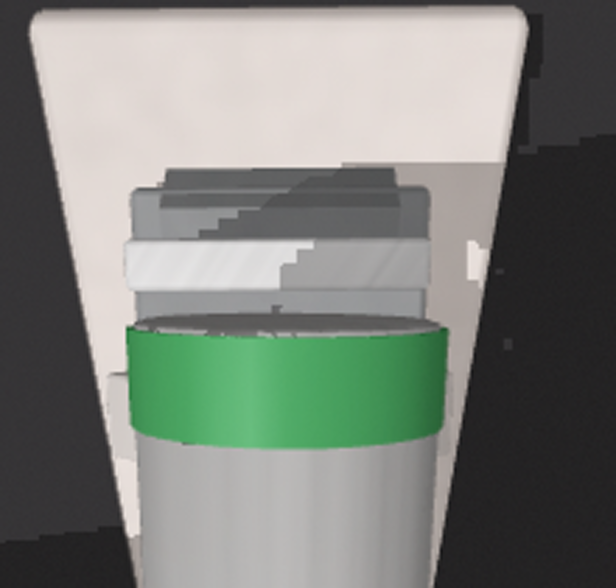

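View pics/s5c.png

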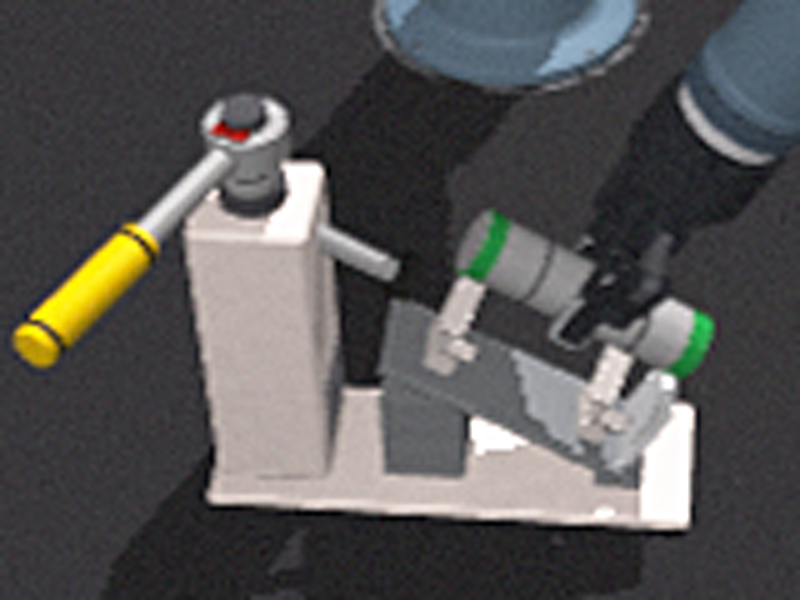

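```bash
python3 - <<'E'
from h import *
C=robot.calibration('wrist'); d=np.load('w5.npz'); C['cam_to_world']=d['M']; p=d['p'];R=d['R']
for a,b,z in [(30,15,8),(528,15,8),(126,242,74),(428,242,74),(126,290,76),(428,290,76),(107,375,90),(452,375,90)]:
    w=atz(C,180+a/2.8,b/2.8,z); print(a,b,np.round(w,1))
def onplane(u,v,k,val):
    o,dd=ray(C,u,v); o=R.T@(o-p); dd=R.T@dd; return o+dd*(val-o[k])/dd[k]
print('rim top',onplane(282,336/2.8,2,-40), 'edges', onplane(180+127/2.8,328/2.8,2,-20),onplane(180+447/2.8,328/2.8,2,-20))
c=robot.calibration('wrist'); print(np.round(np.array(R).T@(d['M'][:3,3]-p),1), np.round(np.array(R).T@d['M'][:3,:3],3))
E
```

```text
30 15 [440.1 156.4   8. ]
528 15 [538.4 156.    8. ]
126 242 [465.  144.3  74. ]
428 242 [513.3 144.1  74. ]
126 290 [464.2 137.   76. ]
428 290 [513.9 136.8  76. ]
107 375 [461.9 130.3  90. ]
452 375 [517.1 130.1  90. ]
rim top [ 76.6162783    1.87666704 -40.        ] edges [ 76.33981048 -18.40992205 -20.        ] [ 76.35129087  22.58588476 -20.        ]
[  83.1    1.7 -143. ] [[ 0.     0.947  0.321]
 [ 1.    -0.     0.   ]
 [ 0.     0.321 -0.947]]
```

Relative to the stop strip (column 279) the cylinder (column 282.5) is about 1–2 mm too far right, and the lower end clears the stop face by about 4 mm. I correct that sideways and descend.

Request:
jog_arm(
  targets=[-0.05, -0.1, 0.6, 0, 0, 0, 0, 0, -0.1, 0.8, 0, 0, 0, 0, 0, 0, 0.8, 0, 0, 0, 0, 0, 0, 0.6, 0, 0, 0, 0, 0, 0, 0.4, 0, 0, 0, 0, 0, 0, 0.3, 0, 0, 0, 0, 0, 0, 0, 0, 0, 0, 0, 0, 0, 0, 0, 0, 0, 0],
)

```text
clock: 8.45
tool_pos: [486.1, 57.7, 100.9]
eef_rot: [[0.004, 1.0, -0.004], [0.865, -0.005, -0.501], [-0.501, -0.001, -0.865]]
ft_force: [0.2, -0.2, -4.3]
grip_width: 38.2
```

```bash
python3 - <<'E'
from h import *
C=robot.calibration('wrist'); 
s=robot.read_state();snap('wrist','w6'); print(s['clock'],s['tool_pos'],np.round(s['eef_rot'],3),s['ft_force'],s['grip_width'])
np.savez('w6.npz',p=s['tool_pos'],R=s['eef_rot'],M=C['cam_to_world'])
a=cv2.imread('pics/w6.png')[0:210,180:400]; cv2.imwrite('pics/c6.png',cv2.resize(a,None,fx=2.8,fy=2.8,interpolation=2))
snap('scene','s6')
b=cv2.imread('pics/s6.png')[150:270,170:330]; cv2.imwrite('pics/s6c.png',cv2.resize(b,None,fx=5,fy=5,interpolation=2))
E
```

```text
8.45 [486.09397824  57.74724494 100.93933208] [[ 0.004  1.    -0.004]
 [ 0.865 -0.005 -0.501]
 [-0.501 -0.001 -0.865]] [ 0.17907076 -0.19475253 -4.28639278] 38.15681780541195
```

View pics/c6.png

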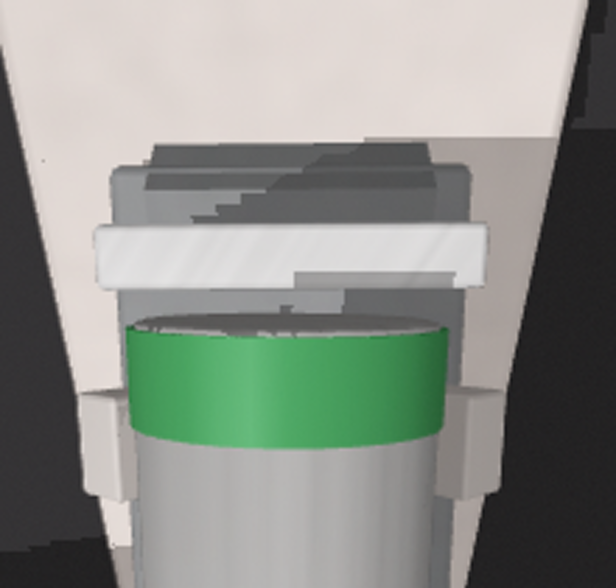

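View pics/s6c.png

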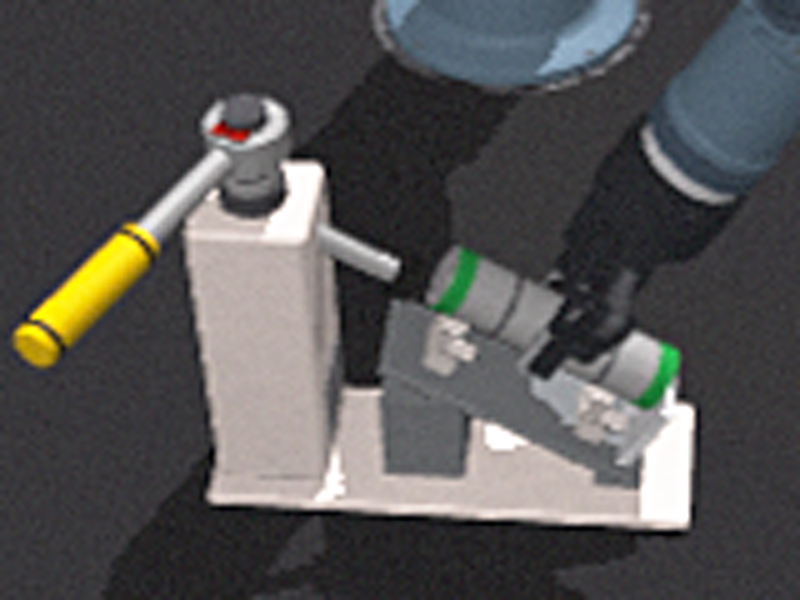

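The Vs (crop columns 80 to 503, centre 291) bracket the cylinder (287), and there is a visible gap between its lower end and the stop. I lower it gently.

Request:
jog_arm(
  targets=[0, 0.05, 0.25, 0, 0, 0, 0, 0, 0, 0.25, 0, 0, 0, 0, 0, 0, 0.2, 0, 0, 0, 0, 0, 0, 0.2, 0, 0, 0, 0, 0, 0, 0.1, 0, 0, 0, 0, 0, 0, 0.05, 0, 0, 0, 0, 0, 0, 0, 0, 0, 0, 0, 0, 0, 0, 0, 0, 0, 0],
)

```text
clock: 9.22
tool_pos: [486.6, 52.6, 92.0]
eef_rot: [[0.004, 1.0, -0.004], [0.865, -0.005, -0.501], [-0.501, -0.001, -0.865]]
ft_force: [0.7, 0.5, -3.5]
grip_width: 38.3
```

Request:
jog_arm(
  targets=[0, 0, 0.1, 0, 0, 0, 0, 0, 0, 0.05, 0, 0, 0, 0, 0, 0, 0.05, 0, 0, 0, 0, 0, 0, 0, 0, 0, 0, 0, 0, 0, 0, 0, 0, 0, 0, 0, 0, 0, 0, 0, 0, 0, 0, 0, 0, 0, 0, 0, 0, 0, 0, 0, 0, 0, 0, 0],
)

```text
clock: 9.88
tool_pos: [487.1, 52.2, 90.9]
eef_rot: [[0.003, 1.0, -0.003], [0.866, -0.004, -0.501], [-0.501, -0.001, -0.866]]
ft_force: [-2.2, 2.6, 6.5]
grip_width: 38.1
```

```bash
python3 - <<'E'
from h import *
C=robot.calibration('wrist'); 
s=robot.read_state();snap('wrist','w7'); print(s['clock'],s['tool_pos'],s['ft_force'],s['wrist_torque'])
a=cv2.imread('pics/w7.png')[0:210,180:400]; cv2.imwrite('pics/c7.png',cv2.resize(a,None,fx=2.8,fy=2.8,interpolation=2))
E
```

```text
9.8833 [487.10067005  52.21818935  90.85678735] [-2.15337522  2.609851    6.5116145 ] [ 0.50188478  0.47276306 -0.03835232]
```

View pics/c7.png

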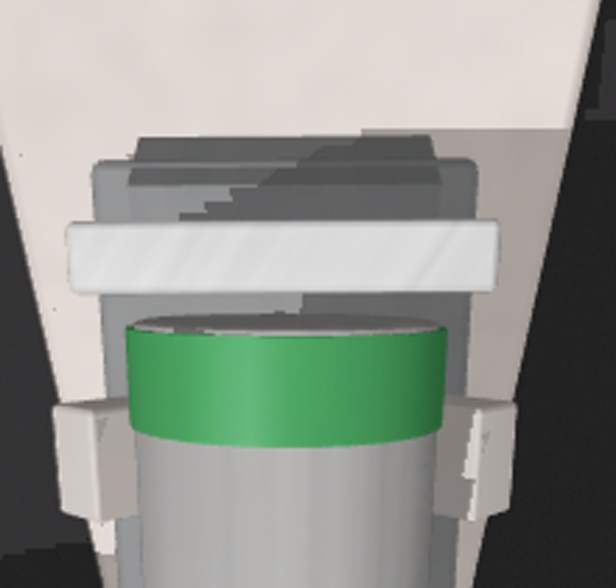

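Contact is felt at about 11 N square to the slope, at the expected seat height. The picture shows the cylinder inside both V arms (55 and 515). Next I slide it down to the stop.

Request:
jog_arm(
  targets=[0.1, -0.05, -0.05, 0, 0, 0, 0, 0.1, 0, 0, 0, 0, 0, 0, 0.1, 0, 0, 0, 0, 0, 0, 0.1, 0, 0, 0, 0, 0, 0, 0, 0, 0, 0, 0, 0, 0, 0, 0, 0, 0, 0, 0, 0, 0, 0, 0, 0, 0, 0, 0, 0, 0, 0, 0, 0, 0, 0],
)

```text
clock: 10.6
tool_pos: [487.1, 52.4, 90.6]
eef_rot: [[0.004, 1.0, -0.004], [0.863, -0.005, -0.505], [-0.505, -0.001, -0.863]]
ft_force: [-1.1, -1.0, 9.8]
grip_width: 38.1
```

```bash
python3 - <<'E'
from h import *
s=robot.read_state();snap('wrist','w8'); R=np.array(s['eef_rot']);print(s['clock'],s['tool_pos'],R.T@s['ft_force'],s['wrist_torque'])
a=cv2.imread('pics/w8.png')[0:210,180:400]; cv2.imwrite('pics/c8.png',cv2.resize(a,None,fx=2.8,fy=2.8,interpolation=2))
E
```

```text
10.6 [487.07358239  52.40854269  90.62159936] [-5.7944586  -1.09357922 -7.91598617] [-0.73735866  0.39615811  0.39472256]
```

View pics/c8.png

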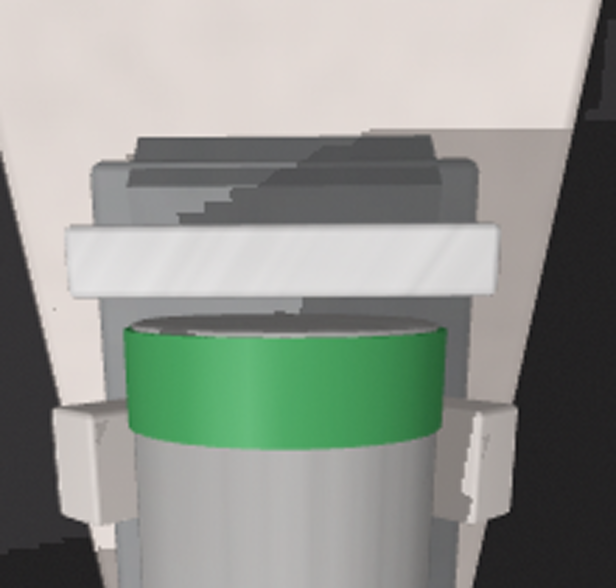

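Request:
jog_arm(
  targets=[0, 0, -0.1, 0, 0, 0, 0, 0, 0, -0.05, 0, 0, 0, 0, 0.05, 0, 0, 0, 0, 0, 0, 0.05, 0, 0, 0, 0, 0, 0, 0, 0, 0, 0, 0, 0, 0, 0, 0, 0, 0, 0, 0, 0, 0, 0, 0, 0, 0, 0, 0, 0, 0, 0, 0, 0, 0, 0],
)

```text
clock: 11.32
tool_pos: [486.5, 55.2, 89.8]
eef_rot: [[0.005, 1.0, -0.003], [0.864, -0.006, -0.503], [-0.503, -0.0, -0.864]]
ft_force: [3.1, -4.2, 0.4]
grip_width: 38.8
```

```bash
python3 - <<'E'
from h import *
s=robot.read_state();snap('wrist','w9'); R=np.array(s['eef_rot']);print(s['clock'],s['tool_pos'],R.T@s['ft_force'],s['wrist_torque'])
a=cv2.imread('pics/w9.png')[0:210,180:400]; cv2.imwrite('pics/c9.png',cv2.resize(a,None,fx=2.8,fy=2.8,interpolation=2))
E
```

```text
11.3167 [486.52858748  55.2364162   89.80906962] [-3.85900405  3.09543616  1.74605224] [-0.24863943 -0.53185823  0.44086638]
```

View pics/c9.png

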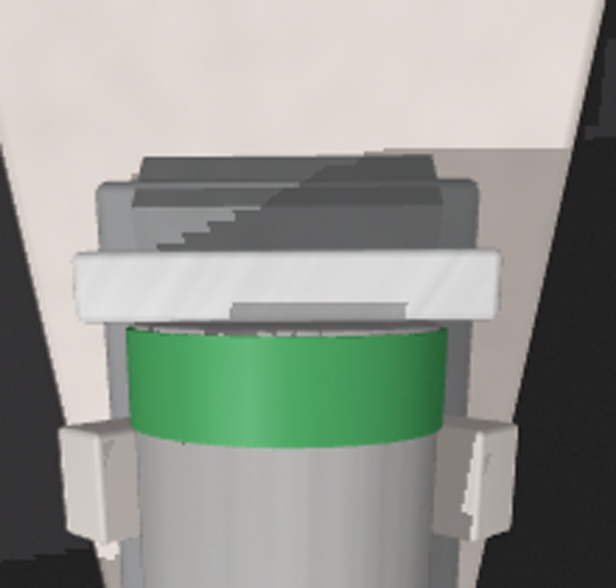

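The lower end now meets the stop (about 6 N along the axis, only about 2.5 N normal). I press it into the Vs, then release.

Request:
jog_arm(
  targets=[0, 0, 0.1, 0, 0, 0, 0, -0.05, 0, 0.05, 0, 0, 0, 0, 0, 0, 0, 0, 0, 0, 0, 0, 0, 0, 0, 0, 0, 0, 0, 0, 0, 0, 0, 0, 1, 0, 0, 0, 0, 0, 0, 1, 0, 0, 0, 0, 0, 0, 1, 0, 0, 0, 0, 0, 0, 1],
)

```text
clock: 12.03
tool_pos: [485.3, 56.3, 87.8]
eef_rot: [[0.003, 1.0, -0.005], [0.866, -0.005, -0.501], [-0.501, -0.002, -0.866]]
ft_force: [-0.7, -0.6, 0.3]
grip_width: 83.9
```

```bash
python3 - <<'E'
from h import *
s=robot.read_state();snap('wrist','w10'); R=np.array(s['eef_rot']);print(s['clock'],s['tool_pos'],R.T@s['ft_force'],s['grip_width'])
E
```

```text
12.0333 [485.25396581  56.26072441  87.84864277] [-0.67972538 -0.72979788  0.06021933] 83.94283280128045
```

View pics/w10.png

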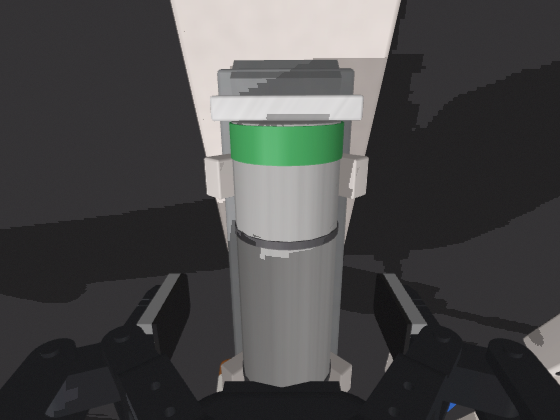

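The picture shows the cylinder lying in both Vs, with its green end against the stop strip (row 120). The fingers are open and clear at columns 180 and 385. I retreat square to the slope.

Request:
jog_arm(
  targets=[0, 0, -0.5, 0, 0, 0, 1, 0, 0, -1.5, 0, 0, 0, 1, 0, 0, -2.5, 0, 0, 0, 1, 0, 0, -3, 0, 0, 0, 1, 0, 0, -3, 0, 0, 0, 1, 0, 0, -3, 0, 0, 0, 1, 0, 0, -2.5, 0, 0, 0, 1, 0, 0, -1, 0, 0, 0, 1],
)

```text
clock: 12.75
tool_pos: [488.2, 144.4, 238.5]
eef_rot: [[0.003, 1.0, 0.002], [0.868, -0.002, -0.497], [-0.497, 0.003, -0.868]]
ft_force: [0.3, -0.3, 1.0]
grip_width: 85.6
```

```bash
python3 - <<'E'
from h import *
s=robot.read_state();print(s['clock'],s['tool_pos'],np.round(s['qpos'],0)); R0=np.array(s['eef_rot'])
R1=frame([.40,.916,0],[0,0,-1])
w=Ro.from_matrix(R0.T@R1).as_rotvec(); print(np.degrees(np.linalg.norm(w)))
Rm=R0@Ro.from_rotvec(w/2).as_matrix()
p=np.array([485.5,141,235])
plan([540,10,320],Rm,8,p,R0); print(); plan([612,-154.5,310],R1,8,[540,10,320],Rm)
snap('scene','s11'); snap('top','t11')
for c in ['scene','top']:
  for t in ['cylinder','spindle','grip','cradle']:
    for r in robot.spot_point(c,t)[:3]:
        w=c2w(c,r['point']); print(t,c,round(r['score'],2),np.round(w,1))
b=cv2.imread('pics/s11.png')[150:270,170:330]; cv2.imwrite('pics/s11c.png',cv2.resize(b,None,fx=5,fy=5,interpolation=2))
E
```

```text
12.75 [488.21852264 144.38453064 238.45873908] [-70.  19.  41. 106.  14.  75. -35.]
72.22660522330295
[-1.95, 0.69, -0.11] [-0.019, 0.029, -0.071] 20.7mm 4.51deg
[-1.99, 0.55, -0.15] [-0.019, 0.029, -0.071] 
[-2.02, 0.41, -0.2] [-0.019, 0.029, -0.071] 
[-2.03, 0.27, -0.25] [-0.019, 0.029, -0.071] 
[-2.04, 0.13, -0.31] [-0.019, 0.029, -0.071] 
[-2.03, -0.0, -0.37] [-0.019, 0.029, -0.071] 
[-2.02, -0.14, -0.43] [-0.019, 0.029, -0.071] 
[-1.99, -0.27, -0.49] [-0.019, 0.029, -0.071] 

[-2.1, -0.36, 0.72] [-0.019, 0.029, -0.071] 22.5mm 4.51deg
[-2.09, -0.52, 0.65] [-0.019, 0.029, -0.071] 
[-2.06, -0.68, 0.58] [-0.019, 0.029, -0.071] 
[-2.03, -0.83, 0.51] [-0.019, 0.029, -0.071] 
[-1.97, -0.99, 0.43] [-0.019, 0.029, -0.071] 
[-1.91, -1.13, 0.35] [-0.019, 0.029, -0.071] 
[-1.83, -1.27, 0.28] [-0.019, 0.029, -0.071] 
[-1.75, -1.4, 0.2] [-0.019, 0.029, -0.071] 
cylinder scene 0.91 [471.7 530.1  21.7]
cylinder scene 0.87 [306.3 303.8  12. ]
cylinder scene 0.69 [492.7  73.2 107.3]
spindle scene 0.72 [ 415.4 -374.4    0.9]
spindle scene 0.67 [485.8 -98.1 247.6]
cradle scene 0.73 [490.2  67.9 103.5]
cylinder top 0.7 [486.8  60.6 106. ]
cylinder top 0.56 [464.  525.3  27.5]
grip top 0.79 [ 621.6 -159.6  247.8]
cradle top 0.79 [483.3  66.9 106.3]
```

View pics/s11c.png

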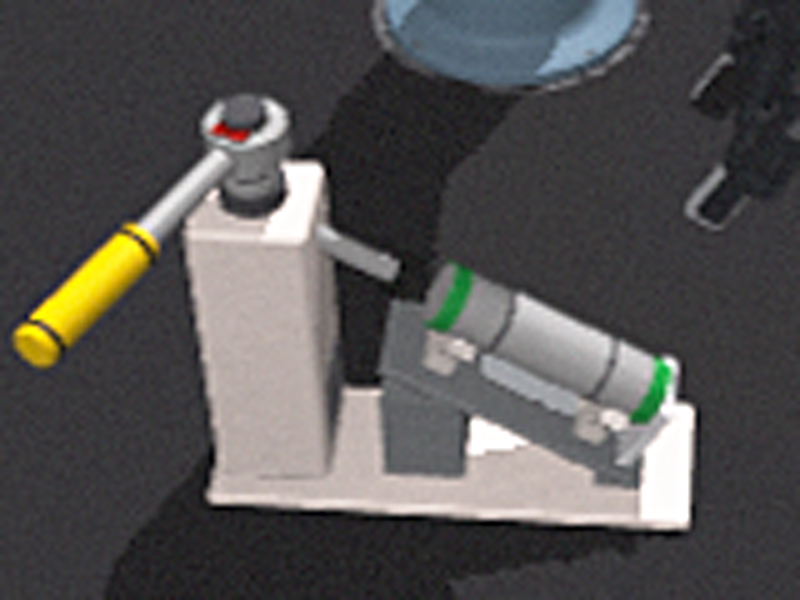

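The cylinder lies straight in both Vs at the stop, and the upper end is clear of the black pad at crop (415,280). On to the wrench.

Request:
jog_arm(
  targets=[-1.95, 0.69, -0.11, -0.019, 0.029, -0.071, 1, -1.99, 0.55, -0.15, -0.019, 0.029, -0.071, 1, -2.02, 0.41, -0.2, -0.019, 0.029, -0.071, 1, -2.03, 0.27, -0.25, -0.019, 0.029, -0.071, 1, -2.04, 0.13, -0.31, -0.019, 0.029, -0.071, 1, -2.03, 0, -0.37, -0.019, 0.029, -0.071, 1, -2.02, -0.14, -0.43, -0.019, 0.029, -0.071, 1, -1.99, -0.27, -0.49, -0.019, 0.029, -0.071, 1],
)

```text
clock: 13.92
tool_pos: [540.8, 8.9, 321.1]
eef_rot: [[-0.547, 0.834, 0.075], [0.797, 0.546, -0.257], [-0.256, -0.081, -0.963]]
ft_force: [1.2, -0.4, -0.4]
grip_width: 85.4
```

Request:
jog_arm(
  targets=[-2.1, -0.36, 0.72, -0.019, 0.029, -0.071, 1, -2.09, -0.52, 0.65, -0.019, 0.029, -0.071, 1, -2.06, -0.68, 0.58, -0.019, 0.029, -0.071, 1, -2.03, -0.83, 0.51, -0.019, 0.029, -0.071, 1, -1.97, -0.99, 0.43, -0.019, 0.029, -0.071, 1, -1.91, -1.13, 0.35, -0.019, 0.029, -0.071, 1, -1.83, -1.27, 0.28, -0.019, 0.029, -0.071, 1, -1.75, -1.4, 0.2, -0.019, 0.029, -0.071, 1],
)

```text
clock: 14.58
tool_pos: [612.8, -155.6, 310.4]
eef_rot: [[-0.918, 0.398, -0.004], [0.398, 0.918, 0.001], [0.004, -0.0, -1.0]]
ft_force: [0.0, 1.1, -0.2]
grip_width: 85.3
```

```bash
python3 - <<'E'
from h import *
for i in range(4): robot.camera('top')
C=robot.calibration('wrist'); s=robot.read_state();snap('wrist','w12'); R=np.array(s['eef_rot']);p=np.array(s['tool_pos']);print(s['clock'],p,np.round(R,3),np.round(s['qpos'],0))
np.savez('w12.npz',p=s['tool_pos'],R=s['eef_rot'],M=C['cam_to_world'])
for t in ['spindle','grip']:
    for r in robot.spot_point('wrist',t)[:3]:
        w=c2w('wrist',r['point'],C); print(t,round(r['score'],2),np.round(w,1),np.round(proj(C,w)),R.T@(w-p))
im=cv2.imread('pics/w12.png'); hsv=cv2.cvtColor(im,cv2.COLOR_BGR2HSV)
m=((hsv[...,0]>18)&(hsv[...,0]<35)&(hsv[...,1]>150)&(hsv[...,2]>60)).astype(np.uint8)
n,l,st,ce=cv2.connectedComponentsWithStats(m); i=1+np.argmax(st[1:,4]); print(st[i],ce[i])
q=np.argwhere(l==i)[:,::-1]
for v in range(st[i,1],st[i,1]+st[i,3],12):
    r=q[q[:,1]==v][:,0]; a=atz(C,r.min(),v,252);b=atz(C,r.max(),v,252); print(v,r.min(),r.max(),np.round(R.T@(a-p),1),np.round(R.T@(b-p),1))
E
```

```text
14.7833 [ 612.19991725 -156.39551255  310.16861148] [[-0.914  0.405 -0.004]
 [ 0.405  0.914 -0.001]
 [ 0.003 -0.003 -1.   ]] [-24.  21.  45.  90. -15.  75.  89.]
grip 0.76 [ 625.7 -156.2  249.9] [288. 245.] [-12.42277668   5.82129934  60.24533039]
[ 266  191   38  108 3700] [285.25351351 243.79540541]
191 266 303 [25.4 -8.5 58.3] [25.4 14.8 58.2]
203 267 303 [17.5 -8.  58.2] [17.5 15.  58.2]
215 267 303 [ 9.4 -8.1 58.2] [ 9.4 15.2 58.2]
227 267 303 [ 1.1 -8.2 58.2] [ 1.1 15.3 58.1]
239 268 303 [-7.5 -7.6 58.2] [-7.4 15.5 58.1]
251 268 302 [-16.2  -7.7  58.1] [-16.2  15.   58.1]
263 268 302 [-25.2  -7.9  58.1] [-25.1  15.2  58. ]
275 269 302 [-34.4  -7.3  58.1] [-34.3  15.4  58. ]
287 269 302 [-43.8  -7.4  58.1] [-43.7  15.6  58. ]
```

View pics/w12.png

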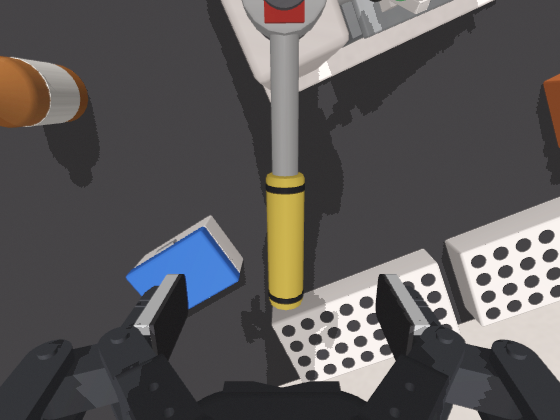

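The handle is at column 285, yellow from row 173 to 309, between the open fingers. Its middle is about 12 mm further out along tool −x and about 2 mm along +y. I shift and descend.

Request:
jog_arm(
  targets=[-0.6, 0.1, 0.5, 0, 0, 0, 1, -0.6, 0.1, 1.2, 0, 0, -0.01, 1, 0, 0, 1.7, 0, 0, 0, 1, 0, 0, 1.7, 0, 0, 0, 1, 0, 0, 1.4, 0, 0, 0, 1, 0, 0, 0.9, 0, 0, 0, 1, 0, 0, 0.4, 0, 0, 0, 1, 0, 0, 0, 0, 0, 0, 1],
)

```text
clock: 15.6
tool_pos: [624.0, -156.9, 231.5]
eef_rot: [[-0.92, 0.391, -0.005], [0.391, 0.92, -0.0], [0.004, -0.002, -1.0]]
ft_force: [0.1, -0.2, 0.4]
grip_width: 85.4
```

```bash
python3 - <<'E'
from h import *
C=robot.calibration('wrist'); s=robot.read_state();snap('wrist','w13'); R=np.array(s['eef_rot']);p=np.array(s['tool_pos']);print(s['clock'],p,np.round(R,3),s['ft_force'],s['wrist_torque'])
E
```

```text
15.6 [ 623.9867096  -156.85446327  231.53011424] [[-0.92   0.391 -0.005]
 [ 0.391  0.92  -0.   ]
 [ 0.004 -0.002 -1.   ]] [ 0.07270024 -0.17466245  0.41286194] [ 0.0118361  -0.00614017  0.00964986]
```

View pics/w13.png

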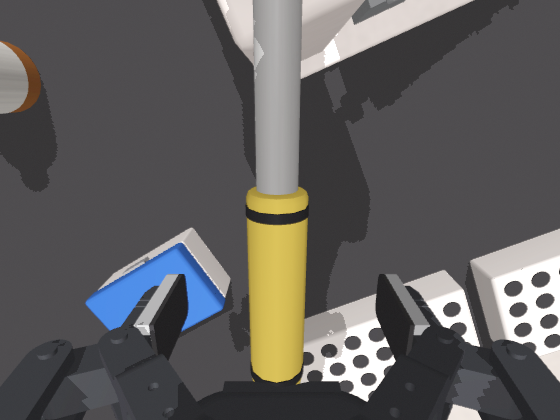

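Request:
jog_arm(
  targets=[0, -0.15, 0, 0, 0, 0, 0, 0, 0, 0, 0, 0, 0, 0, 0, 0, 0, 0, 0, 0, 0, 0, 0, 0, 0, 0, 0, 0, 0, 0, 0, 0, 0, 0, 0, 0, 0, 0, 0, 0, 0, 0, 0, 0, 0, 0, 0, 0, 0, 0, 0, 0, 0, 0, 0, 0],
)

```text
clock: 16.32
tool_pos: [624.3, -158.8, 233.3]
eef_rot: [[-0.92, 0.391, -0.001], [0.391, 0.92, -0.001], [0.001, -0.001, -1.0]]
ft_force: [0.3, -0.6, 1.9]
grip_width: 22.1
```

```bash
cat >> h.py <<'E'
S=np.array([490.,-101.])
def wr():
    s=robot.read_state(); p=np.array(s['tool_pos']);R=np.array(s['eef_rot']);F=np.array(s['ft_force']);M=np.array(s['wrist_torque'])
    d=p[:2]-S; r=np.hypot(*d); th=np.arctan2(d[1],d[0]); t=np.array([np.sin(th),-np.cos(th)]); er=d/r
    pull=-F[:2]@t; hy=np.arctan2(-R[1,0],-R[0,0])
    print(f"clk {s['clock']:.2f} p {np.round(p,1)} r {r:.1f} th {th:.3f} yaw {hy:.3f} pull {pull:.2f} rad {F[:2]@er:.2f} Fz {F[2]:.2f} M {np.round(M,2)} grip {s['grip_width']:.1f} tauz {(d[0]*F[1]-d[1]*F[0])/1000:.2f}")
E
python3 -c "
from h import *
wr(); snap('wrist','w14')"
```

```text
clk 16.32 p [ 624.3 -158.8  233.3] r 146.2 th -0.406 yaw -0.402 pull -0.48 rad 0.52 Fz 1.89 M [-0.03 -0.12 -0.1 ] grip 22.1 tauz -0.07
```

View pics/w14.png

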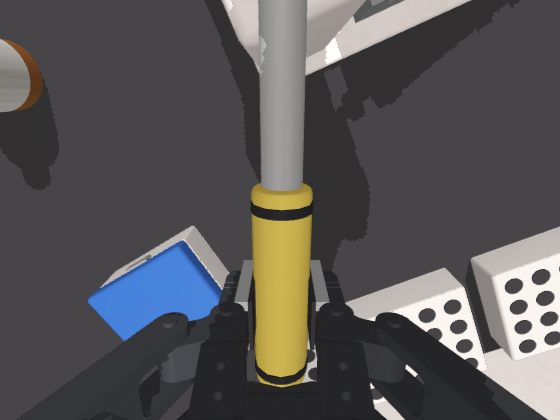

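Grip is firm on the yellow handle (22.1 mm reading, columns 252 to 312). I swing along the arc, with a coarse part first, well below the earliest possible click.

Request:
jog_arm(
  targets=[0.007, -0.435, 0, 0, 0, 0.03, 0, 0.007, -0.435, 0, 0, 0, 0.03, 0, 0.007, -0.435, 0, 0, 0, 0.03, 0, 0.007, -0.435, 0, 0, 0, 0.03, 0, 0.007, -0.435, 0, 0, 0, 0.03, 0, 0.007, -0.435, 0, 0, 0, 0.03, 0, 0.007, -0.435, 0, 0, 0, 0.03, 0, 0, 0, 0, 0, 0, 0, 0],
)

```text
clock: 17.03
tool_pos: [609.3, -185.7, 233.3]
eef_rot: [[-0.816, 0.577, -0.001], [0.577, 0.816, 0.0], [0.001, -0.0, -1.0]]
ft_force: [2.2, 2.7, 0.4]
grip_width: 22.1
```

```bash
python3 -c "
from h import *
wr()"
```

```text
clk 17.03 p [ 609.3 -185.7  233.3] r 146.3 th -0.618 yaw -0.616 pull 3.45 rad 0.27 Fz 0.43 M [ 0.63 -0.83  0.35] grip 22.1 tauz 0.50
```

Request:
jog_arm(
  targets=[0.003, -0.29, 0, 0, 0, 0.02, 0, 0.003, -0.29, 0, 0, 0, 0.02, 0, 0.003, -0.29, 0, 0, 0, 0.02, 0, 0.003, -0.29, 0, 0, 0, 0.02, 0, 0.003, -0.29, 0, 0, 0, 0.02, 0, 0, 0, 0, 0, 0, 0, 0, 0, 0, 0, 0, 0, 0, 0, 0, 0, 0, 0, 0, 0, 0],
)

```text
clock: 17.7
tool_pos: [600.7, -196.7, 233.3]
eef_rot: [[-0.757, 0.654, -0.001], [0.654, 0.757, -0.001], [0.0, -0.001, -1.0]]
ft_force: [3.7, 1.8, 1.0]
grip_width: 22.3
```

```bash
python3 -c "
from h import *
wr()"
```

```text
clk 17.70 p [ 600.7 -196.7  233.3] r 146.4 th -0.713 yaw -0.712 pull 3.74 rad 1.61 Fz 0.97 M [ 0.52 -0.96  0.48] grip 22.3 tauz 0.55
```

Request:
jog_arm(
  targets=[0.001, -0.145, 0, 0, 0, 0.01, 0, 0.001, -0.145, 0, 0, 0, 0.01, 0, 0.001, -0.145, 0, 0, 0, 0.01, 0, 0.001, -0.145, 0, 0, 0, 0.01, 0, 0.001, -0.145, 0, 0, 0, 0.01, 0, 0, 0, 0, 0, 0, 0, 0, 0, 0, 0, 0, 0, 0, 0, 0, 0, 0, 0, 0, 0, 0],
)

```text
clock: 18.37
tool_pos: [596.0, -202.0, 233.4]
eef_rot: [[-0.724, 0.69, -0.001], [0.69, 0.724, -0.001], [0.0, -0.001, -1.0]]
ft_force: [4.4, 3.0, 0.3]
grip_width: 22.1
```

```bash
python3 -c "
from h import *
wr()"
```

```text
clk 18.37 p [ 596.  -202.   233.4] r 146.4 th -0.761 yaw -0.762 pull 5.23 rad 1.08 Fz 0.32 M [ 0.54 -1.02  0.55] grip 22.1 tauz 0.77
```

Request:
jog_arm(
  targets=[0.001, -0.145, 0, 0, 0, 0.01, 0, 0.001, -0.145, 0, 0, 0, 0.01, 0, 0.001, -0.145, 0, 0, 0, 0.01, 0, 0.001, -0.145, 0, 0, 0, 0.01, 0, 0, 0, 0, 0, 0, 0, 0, 0, 0, 0, 0, 0, 0, 0, 0, 0, 0, 0, 0, 0, 0, 0, 0, 0, 0, 0, 0, 0],
)

```text
clock: 19.03
tool_pos: [592.0, -206.0, 233.4]
eef_rot: [[-0.696, 0.718, -0.001], [0.718, 0.696, -0.001], [0.0, -0.001, -1.0]]
ft_force: [4.7, 1.5, 2.0]
grip_width: 21.8
```

```bash
python3 -c "
from h import *
wr()"
```

```text
clk 19.03 p [ 592.  -206.   233.4] r 146.4 th -0.800 yaw -0.801 pull 4.41 rad 2.20 Fz 1.99 M [ 0.55 -1.06  0.59] grip 21.8 tauz 0.65
```

Request:
jog_arm(
  targets=[0.001, -0.145, 0, 0, 0, 0.01, 0, 0.001, -0.145, 0, 0, 0, 0.01, 0, 0.001, -0.145, 0, 0, 0, 0.01, 0, 0.001, -0.145, 0, 0, 0, 0.01, 0, 0, 0, 0, 0, 0, 0, 0, 0, 0, 0, 0, 0, 0, 0, 0, 0, 0, 0, 0, 0, 0, 0, 0, 0, 0, 0, 0, 0],
)

```text
clock: 19.7
tool_pos: [587.9, -210.0, 233.4]
eef_rot: [[-0.667, 0.745, -0.001], [0.745, 0.667, -0.001], [-0.0, -0.001, -1.0]]
ft_force: [6.3, 1.7, 1.3]
grip_width: 22.3
```

```bash
python3 -c "
from h import *
wr();snap('wrist','w15');wr()"
```

```text
clk 19.70 p [ 587.9 -210.   233.4] r 146.5 th -0.839 yaw -0.841 pull 5.81 rad 2.89 Fz 1.32 M [ 0.54 -1.07  0.65] grip 22.3 tauz 0.85
clk 19.75 p [ 587.9 -210.   233.4] r 146.5 th -0.839 yaw -0.841 pull 5.60 rad 0.85 Fz 1.56 M [ 0.52 -1.1   0.66] grip 22.3 tauz 0.82
```

View pics/w15.png

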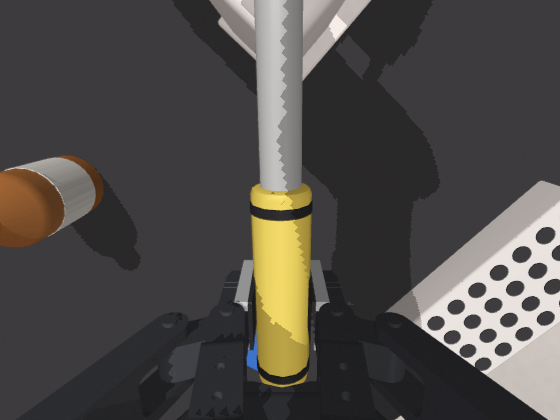

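Request:
jog_arm(
  targets=[0.001, -0.145, 0, 0, 0, 0.01, 0, 0.001, -0.145, 0, 0, 0, 0.01, 0, 0.001, -0.145, 0, 0, 0, 0.01, 0, 0.001, -0.145, 0, 0, 0, 0.01, 0, 0, 0, 0, 0, 0, 0, 0, 0, 0, 0, 0, 0, 0, 0, 0, 0, 0, 0, 0, 0, 0, 0, 0, 0, 0, 0, 0, 0],
)

```text
clock: 20.42
tool_pos: [583.6, -213.7, 233.5]
eef_rot: [[-0.637, 0.771, -0.0], [0.771, 0.637, -0.001], [-0.001, -0.001, -1.0]]
ft_force: [4.8, 1.8, 0.4]
grip_width: 22.5
```

```bash
python3 -c "
from h import *
wr()"
```

```text
clk 20.42 p [ 583.6 -213.7  233.5] r 146.5 th -0.878 yaw -0.881 pull 4.84 rad 1.73 Fz 0.44 M [ 0.54 -1.13  0.72] grip 22.5 tauz 0.71
```

Request:
jog_arm(
  targets=[0.001, -0.145, 0, 0, 0, 0.01, 0, 0.001, -0.145, 0, 0, 0, 0.01, 0, 0.001, -0.145, 0, 0, 0, 0.01, 0, 0.001, -0.145, 0, 0, 0, 0.01, 0, 0, 0, 0, 0, 0, 0, 0, 0, 0, 0, 0, 0, 0, 0, 0, 0, 0, 0, 0, 0, 0, 0, 0, 0, 0, 0, 0, 0],
)

```text
clock: 21.08
tool_pos: [579.2, -217.3, 233.6]
eef_rot: [[-0.606, 0.796, -0.0], [0.796, 0.606, -0.001], [-0.001, -0.001, -1.0]]
ft_force: [5.8, 1.4, 0.5]
grip_width: 22.3
```

```bash
python3 -c "
from h import *
wr()"
```

```text
clk 21.08 p [ 579.2 -217.3  233.6] r 146.6 th -0.916 yaw -0.920 pull 5.50 rad 2.42 Fz 0.48 M [ 0.38 -1.16  0.72] grip 22.3 tauz 0.81
```

Request:
jog_arm(
  targets=[0.001, -0.145, 0, 0, 0, 0.01, 0, 0.001, -0.145, 0, 0, 0, 0.01, 0, 0.001, -0.145, 0, 0, 0, 0.01, 0, 0, 0, 0, 0, 0, 0, 0, 0, 0, 0, 0, 0, 0, 0, 0, 0, 0, 0, 0, 0, 0, 0, 0, 0, 0, 0, 0, 0, 0, 0, 0, 0, 0, 0, 0],
)

```text
clock: 21.75
tool_pos: [575.9, -219.8, 233.6]
eef_rot: [[-0.582, 0.813, 0.0], [0.813, 0.582, -0.001], [-0.001, -0.001, -1.0]]
ft_force: [5.1, 2.3, 0.1]
grip_width: 22.0
```

```bash
python3 -c "
from h import *
wr();snap('wrist','w16');snap('scene','s16');wr()
b=cv2.imread('pics/s16.png')[150:270,130:290]; cv2.imwrite('pics/s16c.png',cv2.resize(b,None,fx=5,fy=5,interpolation=2))"
```

```text
clk 21.75 p [ 575.9 -219.8  233.6] r 146.6 th -0.945 yaw -0.950 pull 5.46 rad 1.11 Fz 0.10 M [ 0.44 -1.24  0.83] grip 22.0 tauz 0.80
clk 21.85 p [ 575.9 -219.8  233.6] r 146.6 th -0.945 yaw -0.950 pull 5.95 rad 2.28 Fz 0.21 M [ 0.5  -1.19  0.83] grip 22.4 tauz 0.87
```

View pics/s16c.png

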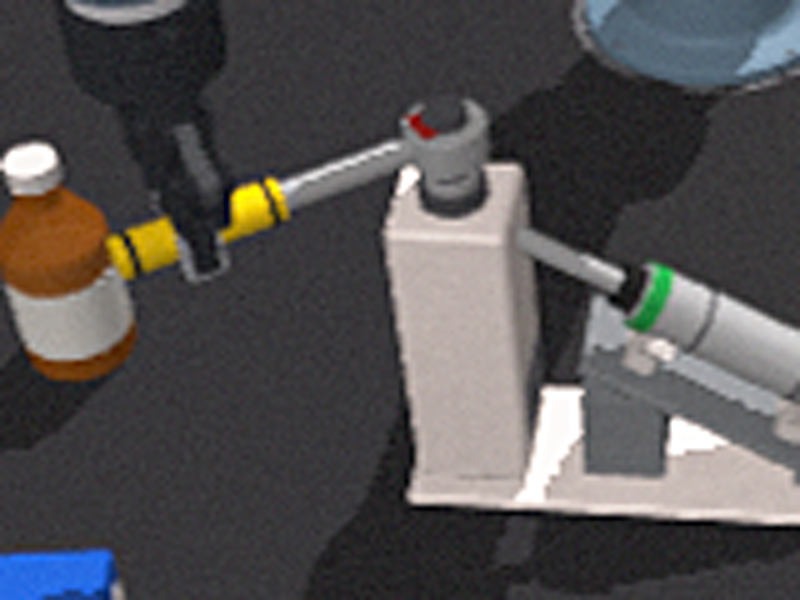

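View pics/w16.png

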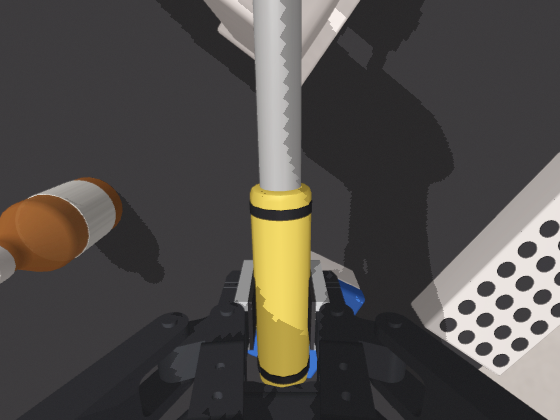

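Request:
jog_arm(
  targets=[0.001, -0.145, 0, 0, 0, 0.01, 0, 0.001, -0.145, 0, 0, 0, 0.01, 0, 0, 0, 0, 0, 0, 0, 0, 0, 0, 0, 0, 0, 0, 0, 0, 0, 0, 0, 0, 0, 0, 0, 0, 0, 0, 0, 0, 0, 0, 0, 0, 0, 0, 0, 0, 0, 0, 0, 0, 0, 0, 0],
)

```text
clock: 22.52
tool_pos: [573.6, -221.4, 233.7]
eef_rot: [[-0.565, 0.825, 0.0], [0.825, 0.565, -0.001], [-0.001, -0.0, -1.0]]
ft_force: [5.7, 1.4, 0.1]
grip_width: 22.1
```

```bash
python3 -c "
from h import *
wr()"
```

```text
clk 22.52 p [ 573.6 -221.4  233.7] r 146.6 th -0.964 yaw -0.970 pull 5.47 rad 2.10 Fz 0.09 M [ 0.49 -1.29  0.83] grip 22.1 tauz 0.80
```

Request:
jog_arm(
  targets=[0.001, -0.145, 0, 0, 0, 0.01, 0, 0.001, -0.145, 0, 0, 0, 0.01, 0, 0, 0, 0, 0, 0, 0, 0, 0, 0, 0, 0, 0, 0, 0, 0, 0, 0, 0, 0, 0, 0, 0, 0, 0, 0, 0, 0, 0, 0, 0, 0, 0, 0, 0, 0, 0, 0, 0, 0, 0, 0, 0],
)

```text
clock: 23.18
tool_pos: [571.3, -223.0, 233.7]
eef_rot: [[-0.549, 0.836, 0.001], [0.836, 0.549, -0.001], [-0.001, -0.0, -1.0]]
ft_force: [5.7, 1.1, 0.8]
grip_width: 21.9
```

```bash
python3 -c "
from h import *
wr()"
```

```text
clk 23.18 p [ 571.3 -223.   233.7] r 146.6 th -0.983 yaw -0.990 pull 5.34 rad 2.22 Fz 0.78 M [ 0.5  -1.24  0.93] grip 21.9 tauz 0.78
```

Request:
jog_arm(
  targets=[0.001, -0.145, 0, 0, 0, 0.01, 0, 0.001, -0.145, 0, 0, 0, 0.01, 0, 0, 0, 0, 0, 0, 0, 0, 0, 0, 0, 0, 0, 0, 0, 0, 0, 0, 0, 0, 0, 0, 0, 0, 0, 0, 0, 0, 0, 0, 0, 0, 0, 0, 0, 0, 0, 0, 0, 0, 0, 0, 0],
)

```text
clock: 23.85
tool_pos: [568.9, -224.6, 233.7]
eef_rot: [[-0.532, 0.846, 0.001], [0.846, 0.532, -0.001], [-0.002, -0.0, -1.0]]
ft_force: [5.8, 1.9, 0.7]
grip_width: 22.1
```

```bash
python3 -c "
from h import *
wr()"
```

```text
clk 23.85 p [ 568.9 -224.6  233.7] r 146.6 th -1.003 yaw -1.009 pull 5.91 rad 1.48 Fz 0.66 M [ 0.41 -1.35  0.95] grip 22.1 tauz 0.87
```

Request:
jog_arm(
  targets=[0.001, -0.145, 0, 0, 0, 0.01, 0, 0.001, -0.145, 0, 0, 0, 0.01, 0, 0, 0, 0, 0, 0, 0, 0, 0, 0, 0, 0, 0, 0, 0, 0, 0, 0, 0, 0, 0, 0, 0, 0, 0, 0, 0, 0, 0, 0, 0, 0, 0, 0, 0, 0, 0, 0, 0, 0, 0, 0, 0],
)

```text
clock: 24.52
tool_pos: [566.6, -226.1, 233.8]
eef_rot: [[-0.516, 0.857, 0.001], [0.857, 0.516, -0.002], [-0.002, -0.0, -1.0]]
ft_force: [5.4, 1.3, 0.9]
grip_width: 21.8
```

```bash
python3 -c "
from h import *
wr()"
```

```text
clk 24.52 p [ 566.6 -226.1  233.8] r 146.7 th -1.022 yaw -1.029 pull 5.34 rad 1.69 Fz 0.87 M [ 0.39 -1.4   0.95] grip 21.8 tauz 0.78
```

Request:
jog_arm(
  targets=[0.001, -0.145, 0, 0, 0, 0.01, 0, 0.001, -0.145, 0, 0, 0, 0.01, 0, 0, 0, 0, 0, 0, 0, 0, 0, 0, 0, 0, 0, 0, 0, 0, 0, 0, 0, 0, 0, 0, 0, 0, 0, 0, 0, 0, 0, 0, 0, 0, 0, 0, 0, 0, 0, 0, 0, 0, 0, 0, 0],
)

```text
clock: 25.18
tool_pos: [564.2, -227.6, 233.8]
eef_rot: [[-0.498, 0.867, 0.001], [0.867, 0.498, -0.002], [-0.002, 0.0, -1.0]]
ft_force: [6.8, 1.8, 0.0]
grip_width: 22.1
```

```bash
python3 -c "
from h import *
wr();snap('top','t17');snap('wrist','w17');wr()
b=cv2.imread('pics/t17.png')[170:270,240:400]; cv2.imwrite('pics/t17c.png',cv2.resize(b,None,fx=5,fy=5,interpolation=2))"
```

```text
clk 25.18 p [ 564.2 -227.6  233.8] r 146.7 th -1.041 yaw -1.049 pull 6.79 rad 1.87 Fz 0.02 M [ 0.42 -1.38  1.02] grip 22.1 tauz 1.00
clk 25.28 p [ 564.2 -227.6  233.8] r 146.7 th -1.041 yaw -1.049 pull 5.46 rad 2.39 Fz 0.32 M [ 0.39 -1.37  1.03] grip 22.2 tauz 0.80
```

View pics/w17.png

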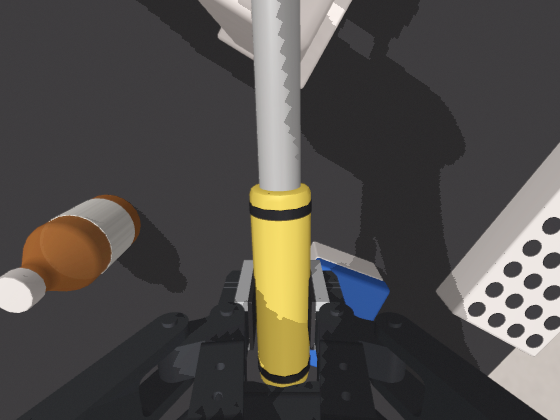

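View pics/t17c.png

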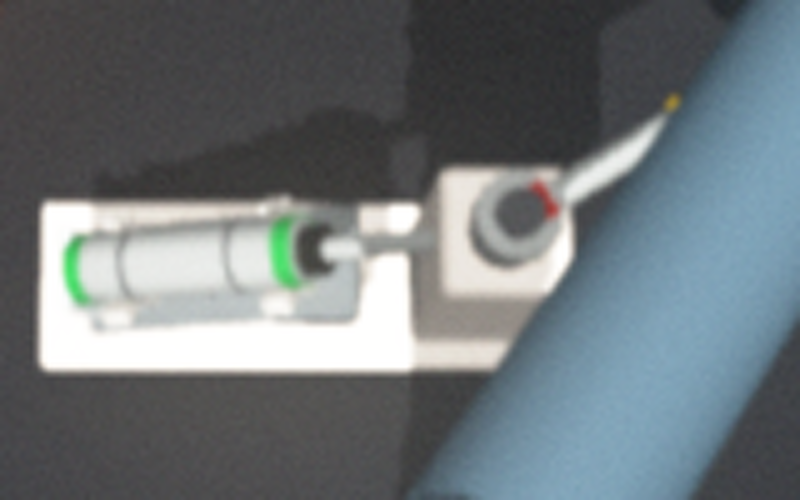

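Request:
jog_arm(
  targets=[0.001, -0.145, 0, 0, 0, 0.01, 0, 0.001, -0.145, 0, 0, 0, 0.01, 0, 0, 0, 0, 0, 0, 0, 0, 0, 0, 0, 0, 0, 0, 0, 0, 0, 0, 0, 0, 0, 0, 0, 0, 0, 0, 0, 0, 0, 0, 0, 0, 0, 0, 0, 0, 0, 0, 0, 0, 0, 0, 0],
)

```text
clock: 25.95
tool_pos: [559.0, -230.6, 233.3]
eef_rot: [[-0.477, 0.879, -0.003], [0.879, 0.477, -0.002], [-0.0, -0.004, -1.0]]
ft_force: [3.6, -0.7, 0.8]
grip_width: 22.0
```

```bash
python3 -c "
from h import *
wr()"
```

```text
clk 25.95 p [ 559.  -230.6  233.3] r 146.8 th -1.082 yaw -1.074 pull 2.84 rad 2.26 Fz 0.85 M [-0.07 -0.59  0.27] grip 22.0 tauz 0.42
```

Request:
jog_arm(
  targets=[0.001, -0.145, 0, 0, 0, 0.01, 0, 0.001, -0.145, 0, 0, 0, 0.01, 0, 0, 0, 0, 0, 0, 0, 0, 0, 0, 0, 0, 0, 0, 0, 0, 0, 0, 0, 0, 0, 0, 0, 0, 0, 0, 0, 0, 0, 0, 0, 0, 0, 0, 0, 0, 0, 0, 0, 0, 0, 0, 0],
)

```text
clock: 26.62
tool_pos: [557.2, -231.4, 233.4]
eef_rot: [[-0.46, 0.888, -0.002], [0.888, 0.46, -0.002], [-0.001, -0.003, -1.0]]
ft_force: [3.1, -3.4, 0.5]
grip_width: 22.0
```

```bash
python3 -c "
from h import *
wr()"
```

```text
clk 26.62 p [ 557.2 -231.4  233.4] r 146.7 th -1.095 yaw -1.092 pull 1.25 rad 4.44 Fz 0.50 M [-0.59 -0.69  0.51] grip 22.0 tauz 0.18
```

The click came: total torque at the wrench fell from about 1.9 to 0.69 N m while the tool advanced only about 0.05 rad. Letting go now.

Request:
jog_arm(
  targets=[0, 0, 0, 0, 0, 0, 1, 0, 0, 0, 0, 0, 0, 1, 0, 0, 0, 0, 0, 0, 1, 0, 0, 0, 0, 0, 0, 1, 0, 0, 0, 0, 0, 0, 1, 0, 0, 0, 0, 0, 0, 1, 0, 0, 0, 0, 0, 0, 1, 0, 0, 0, 0, 0, 0, 1],
)

```text
clock: 27.28
tool_pos: [556.2, -230.9, 232.9]
eef_rot: [[-0.459, 0.888, -0.004], [0.888, 0.459, 0.0], [0.002, -0.003, -1.0]]
ft_force: [0.9, 1.2, -0.7]
grip_width: 85.4
```

```bash
python3 -c "
from h import *
wr();snap('wrist','w18')"
```

```text
clk 27.28 p [ 556.2 -230.9  232.9] r 145.8 th -1.100 yaw -1.094 pull 1.34 rad -0.69 Fz -0.71 M [ 0.18 -0.06  0.05] grip 85.4 tauz 0.20
```

View pics/w18.png

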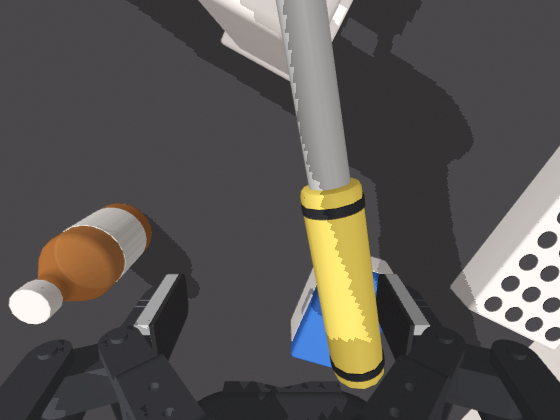

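The handle sprung back to its rest bend near the right finger (column 380). I move the fingers away from it sideways first, then go straight up.

Request:
jog_arm(
  targets=[0, 0.6, 0, 0, 0, 0, 1, 0, 0.8, 0, 0, 0, 0, 1, 0, 0.6, 0, 0, 0, 0, 1, 0, 0, 0, 0, 0, 0, 1, 0, 0, -0.8, 0, 0, 0, 1, 0, 0, -2, 0, 0, 0, 1, 0, 0, -3, 0, 0, 0, 1, 0, 0, -3.5, 0, 0, 0, 1],
)

```text
clock: 28.0
tool_pos: [573.6, -221.2, 325.9]
eef_rot: [[-0.46, 0.888, -0.007], [0.888, 0.46, 0.0], [0.003, -0.006, -1.0]]
ft_force: [1.1, 0.8, 0.7]
grip_width: 85.1
```

Request:
jog_arm(
  targets=[0, 0, -3.5, 0, 0, 0, 1, 0, 0, -2.5, 0, 0, 0, 1, 0, 0, -1, 0, 0, 0, 1, 0, 0, 0, 0, 0, 0, 1, 0, 0, 0, 0, 0, 0, 1, 0, 0, 0, 0, 0, 0, 1, 0, 0, 0, 0, 0, 0, 1, 0, 0, 0, 0, 0, 0, 1],
)

```text
clock: 28.67
tool_pos: [574.6, -220.7, 394.1]
eef_rot: [[-0.461, 0.888, -0.006], [0.888, 0.461, 0.0], [0.003, -0.005, -1.0]]
ft_force: [0.0, -0.3, 0.3]
grip_width: 85.4
```

```bash
python3 -c "
from h import *
wr();snap('wrist','w19');snap('scene','s19');snap('top','t19');print(robot.read_state()['ft_force'])
for c in ['scene','top']:
  for t in ['cylinder','cradle','grip','spindle','bottle','tip_box','tube_rack']:
    for r in robot.spot_point(c,t)[:3]: print(c,t,round(r['score'],2),np.round(c2w(c,r['point']),0))
b=cv2.imread('pics/s19.png')[150:270,130:320]; cv2.imwrite('pics/s19c.png',cv2.resize(b,None,fx=4.2,fy=4.2,interpolation=2))
"
```

```text
clk 28.67 p [ 574.6 -220.7  394.1] r 146.6 th -0.956 yaw -1.092 pull -0.15 rad 0.22 Fz 0.26 M [ 0.01 -0.02  0.02] grip 85.4 tauz -0.02
[ 0.1175646  -0.60777924 -0.02933749]
scene cylinder 0.82 [488.  72. 108.]
scene cylinder 0.67 [308. 304.  14.]
scene cylinder 0.56 [469. 531.  21.]
scene cradle 0.82 [491.  70. 107.]
scene grip 0.68 [488.  67.  -5.]
scene grip 0.64 [ 584. -213.  252.]
scene spindle 0.9 [489. -98. 251.]
scene bottle 0.67 [ 417. -376.    0.]
scene tip_box 0.74 [ 693. -337.   -0.]
scene tube_rack 0.6 [700. 273.  -3.]
top cylinder 0.84 [466. 529.  30.]
top cylinder 0.66 [488.  64. 102.]
top cradle 0.75 [482.  67. 104.]
top grip 0.9 [ 578. -216.  248.]
top grip 0.25 [486.  64. 105.]
top spindle 0.87 [ 487. -100.  252.]
top bottle 0.67 [ 417. -378.   -5.]
top tip_box 0.64 [ 689. -337.    0.]
top tip_box 0.31 [ 414. -377.   -2.]
top tube_rack 0.79 [694. 278.   4.]
top tube_rack 0.36 [483.  72.  -5.]
```

View pics/s19c.png

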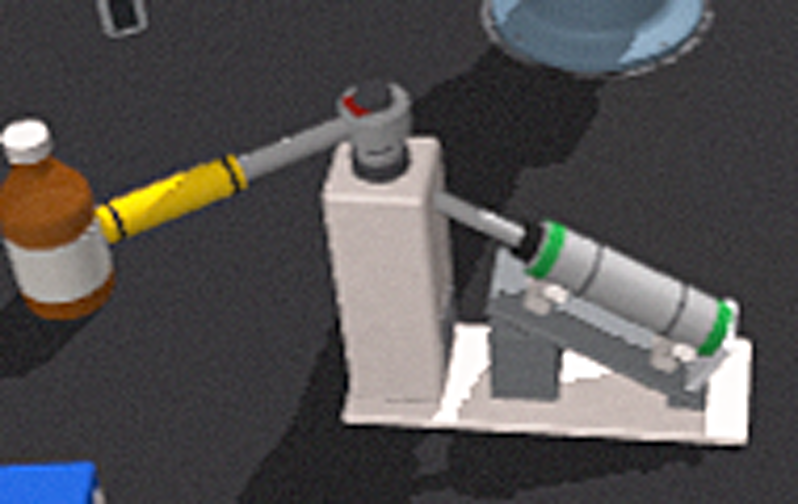

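View pics/w19.png

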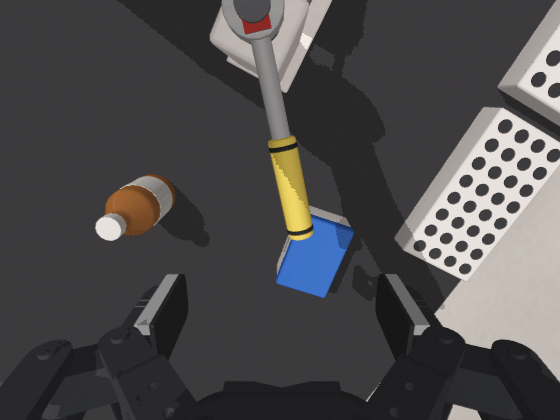

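View pics/t19.png

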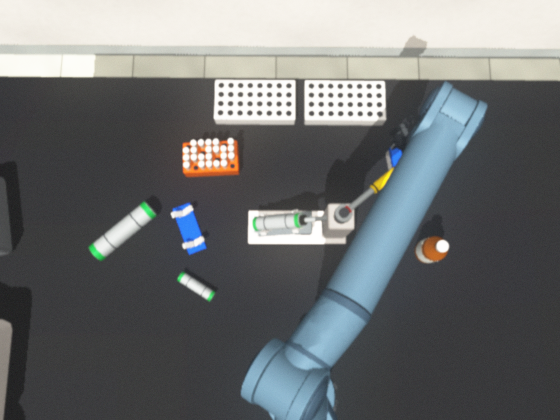

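The handle is free, the pad sits on the upper end, and the cylinder lies in both Vs at the stop. The rack, bottle and tip box stand where they were, so I hand in.

```bash
python3 -c "
from h import *
print(robot.job_done(), robot.read_state()['clock'])"
```

```text
the job is handed in; nothing more can be done
the job is handed in; nothing more can be done
```

I moved the middle-sized cylinder from the blue rest to the sloping cradle. I held it until it lay in both Vs with its lower end against the stop, then let go. I gripped the yellow handle and swung it clockwise to the click, released it and backed the gripper off clear. I handed in at about 29 s.

**Click:** it came after about 0.64 rad of tool travel. The estimated torque (pull times radius plus the measured twist) fell from about 1.9 to 0.7 N m. One more 0.02 rad step was already queued when I read that drop, so the tool went about 0.05 rad past the last pre-click reading, against the 0.15 rad to over-tightening. I did not read the click and post joints directly.

**Last checks:**
- **Pictures:** the pad is on the cylinder's upper end, the cylinder is in both Vs at the stop, and the handle is free.
- **Contact:** the measured force is about 0, so the robot is touching nothing.
- **Other items:** the rack, bottle and tip box are where they started, within the networks' accuracy.

**Disagreements:** the cameras differed by about 5 mm on the station's sideways position (483 to 491 mm). I used the wrist camera's view relative to the cylinder instead. The networks also gave a few false low-score hits, which I ignored.

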